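Seat a plug-in board with its ejector levers

TASK

Take the plug-in board out of its stand and set it gently down in the card slot, between the two open levers, so that it stands loosely on the contact strips, and let go of it. Then swing the two levers inward, one after the other, so that they draw the board fully home with both ears firmly down on their stop posts; only the levers may drive it into the contacts, never the hand on the board, and stop pushing when you feel an ear come home, for forcing a lever crushes the board. Leave the tools and the tray around it alone.

Things in the scene. Friction and masses are not known exactly. Their poses are not given: they have to be found in the camera images.
- board: Board to seat: upright plate, green with an aluminium top rail, 10 mm thick (x), 110 long (y), 80 high (z), about 0.28 kg. An aluminium ear (9 thick, 10 high) at each end reaches to 73 mm from the middle. Origin: centre of lower edge, z up. Symmetric: either way round is right. Grip across the thickness at the middle of the rail, from above, about 12 mm below its top; waits in the stand.
- ear_l (a point): Middle of the underside of the ear at the board's +y end: 67 mm from the board's middle, 28 mm above its lower edge. Board axes.
- ear_r (a point): The same for the ear at the board's -y end.
- stand: Grey plastic slotted stand, fixed, base 80 x 150 x 8 mm; the board waits upright in a 13 mm wide slot between two walls 34 mm high above the table (board's lower edge 8 mm above the table, board's y along the stand's y). Origin: centre of its underside.
- slot: Card slot, fixed: base 90 x 230 x 12 mm, two aluminium guides (y=+-46, channel 12.6 wide, flared mouths to 74 high), low end walls (inner faces y=+-57). The board goes in from above, y along y. Origin: underside centre. Let down loosely, its lower edge stands 30 mm above the origin on two brass contact strips (y=+-30) that yield at about 7 N each, sink up to 13 mm and do not spring back.
- stop_l: Steel stop post under the ear at the slot's +y end, 12 x 9 mm (x, y), 68 mm from the slot's middle. Origin: its foot, 12 mm above the slot's origin. On it sits a steel cap whose height is set differently each time and is not measured: its top, where the ear lands, is 49.5 to 54.5 mm above the slot's origin, so 3.5 to 8.5 mm below the ear of a loosely standing board. The two sides may differ.
- stop_r: The same at the slot's -y end. An ear pressed on its post with 10 to 20 N is firmly home; over 40 N crushes the board (the lever multiplies the push on its paddle by about 3.3, less its friction).
- lever_l (a joint): Black ejector lever at the slot's +y end: angle, rad, -0.4 to 1.35, + = outward; starts 1.15 to 1.28. Its centre line leans inward from vertical by (0.3 - angle). Its claw (18 mm from the hinge, nose radius 3) meets the ear near 0.34; home is -0.15 to 0.15 by stop height. Stays where left (friction 0.3 N m). Drawing in takes 6 to 9 N on the paddle; resistance climbs once the ear meets its post.
- lever_r (a joint): The same for the lever at the slot's -y end (positive = outward).
- lever_l_hinge (a point): Hinge axis of the +y lever: 84 mm from the slot's middle, 65 mm above its origin. Slot axes.
- lever_r_hinge (a point): Hinge axis of the -y lever, mirrored.
- lever_l_paddle (a point): Centre of the thumb paddle of the +y lever, 60 mm from the hinge along the lever; the paddle is 20 mm wide (slot's x), 10 mm thick, 24 mm long, its end 72 mm from the hinge. Its outer face is pushed inward. Axes turn with the lever.
- lever_r_paddle (a point): The same for the -y lever.
- driver: Bystander: red and black power screwdriver lying on the table, 180 mm long along its x, 40 mm high. Leave alone.
- wrench: Bystander: steel wrench, 160 mm, lying on the table. Leave alone.
- screw_tray: Bystander: small black open tray, 100 x 70 x 30 mm. Leave alone.
There are look-alikes about, which are no part of the job. Of the things shaped like the slot, the aluminium one is meant.

How it is judged:
On the way, in this order (a step that is already met when the one before it is completed fails the run):
1. the board stands loosely in the slot on the contact strips, not yet driven in, let go of, with both levers still out (horizontal distance between board and slot below 0.006 m and angle between the x axis of board and the x axis of slot, either way round below 0.06 rad and contact force between the fingers and board below 0.1 N and z of ear_l in the frame of slot between 0.0555 and 0.0605 m and z of ear_r in the frame of slot between 0.0555 and 0.0605 m and value of joint each of lever_l, lever_r above 0.6 rad), for 0.2 s.
2. one lever is swung in and has drawn its end of the board home on its post (horizontal distance between board and slot below 0.006 m and angle between the x axis of board and the x axis of slot, either way round below 0.06 rad and ((contact force between board and stop_l above 1 N and value of joint any of lever_l, lever_r below 0.25 rad) or (contact force between board and stop_r above 1 N and value of joint any of lever_l, lever_r below 0.25 rad))), for 0.2 s.
At the end, for the whole second after the job is handed in: The board stands in the slot (middle within 6 mm, turned by less than 0.06 rad), each ear held down on its stop post with at least 1 N, both levers swung in (below 0.25 rad), the board upright within 0.07 rad, at rest and let go (horizontal distance between board and slot below 0.006 m and angle between the x axis of board and the x axis of slot, either way round below 0.06 rad and contact force between board and stop_l above 1 N and contact force between board and stop_r above 1 N and value of joint each of lever_l, lever_r below 0.25 rad and angle between board's own z axis and vertical below 0.07 rad and linear speed of board below 0.02 m/s and contact force between the fingers and board below 0.1 N); the robot touches nothing.
It fails at once if the board is driven into the contacts by the hand: it is touched by the robot while an ear is more than 3 mm below where it stands loosely in the slot (horizontal distance between board and slot below 0.02 m and z of any of ear_l, ear_r in the frame of slot below 0.055 m and contact force between any of the fingers, the arm and board above 1 N).
It fails at once if a lever is forced: an ear is pressed on its stop post with more than 40 N (contact force between board and stop_l above 40 N or contact force between board and stop_r above 40 N).
It fails at once if the board is tipped over by more than 0.6 rad (angle between board's own z axis and vertical above 0.6 rad).
It fails at once if a bystander is moved by more than 25 mm (distance of any of driver, wrench, screw_tray from where it was at the start of the episode above 0.025 m).
It also fails if it takes over 72 s, if anything falls off the work surface, if the arm or the gripper's body presses on something with over 40 N, if the wrist force passes 120 N, or if a joint passes its speed limit or range.

ROBOT

A 6-joint arm with a two-finger parallel gripper is mounted at the origin on the work surface. World frame = base frame: x ahead of the robot, y to its left, z up, the work surface at z = 0. Lengths are in m, angles in rad, forces in N, time in s.
With the tool pointing down it reaches from about 0.35 to 0.775 m from the base axis. Payload 5.5 kg.
Tool frame: the origin (TCP) lies at the very end of the fingers, on their centre line; the grasp point (between the pads) lies 19 mm behind it; z points along the fingers, y is the direction in which the jaws open and shut (so a half turn about z gives the same grasp; the last joint's range is limited). The gripper opens to 85 mm and grips with 20 to 120 N. Pads are 22 mm wide; open, the fingers measure 114 mm over their backs; the gripper's body (76 mm by 85 mm) begins 54 mm behind the grasp point. The pads swing forward as they close: fully open they stand 13 mm farther back than shut.
Start: joints at [1.061, 0.313, 0.046, 1.304, 0, 1.431], TCP at [0.208, 0.536, 0.231] pointing down, gripper open.
Joint ranges: [-2.76, 2.76], [-0.86, 1.69], [-1.03, 1.26], [-2.2, 2.34], [-1.47, 1.5], [-3.14, 3.14]. Speed limits (rad/s): [2.57, 2.57, 3.14, 3.14, 3.14, 3.14].

INTERFACE

Orientations are given as a unit quaternion [w, x, y, z].
In Python, from workcell import get_state, read_camera, hand_in, find_in, silhouettes gives the robot as it stands. The module is installed in compiled form; this text tells all that it offers.
- The arm moves only by the tool send_rows, never from a script. Its argument "deltas" is a list that holds one entry, the list of rows, each a list of 6 numbers: the shift along the world's x, y, z in cm, then the turn, a rotation vector about the world's x, y, z in degrees. In form: [[[dx, dy, dz, wx, wy, wz], ...]]. A call has 1 to 12 rows; each row is the pose to reach, as a shift and turn from the pose commanded when the call began; what a row does not reach only later rows make up. A row lasts 1/10 s, in which the tool goes at most 50 mm and 8.59 degrees, less where a joint would pass 70% of its speed; a pose out of reach is approached as far as the arm can. A call with a gripper value outside its range is refused whole. "jaw" is the opening, from -1 (shut) to 1 (fully open), so that 0 is half open, set as the call begins (left out, the last holds). The fingers move at their own pace and stop on an object; "force" is the grip in N (left out, the last holds). Time passes only in rows, so rows that repeat a pose let the fingers close. It gives the time, the measured TCP pose, the force and the opening at its end, in the units of the state.
- get_state(): the state, without advancing time (a new reading comes with each control period).
- read_camera(name): name is "side" or "top" or "wrist"; returns a dict with "img" (384x512x3 uint8, red, green, blue), "z_map" (384x512 float32, m along the optical axis (not along the pixel's ray), 0 where there is no reading), "vfov" (degrees; the focal length in pixels is half the picture's height over the tangent of half this angle, whatever the lens; pixels are square), "cx", "cy" (the principal point, pixels), "R" (3x3) and "t" (3): a world point X has camera coordinates R X + t; the wrist camera has in their place "hand_eye" (4x4, takes a point from camera to tool coordinates, whose origin is the TCP and whose axes are the flange's). Camera axes: x right, y down, z forward; pixel columns grow to the right and rows downward; lengths in m; the calibration is good to about 2 mm. The wrist camera is an equidistant fisheye: a pixel r from the principal point sees the ray r / f radians off the axis. A picture is of the moment at which its call begins: read the wrist's pose just before it.
- hand_in(): hands the job in, once; it reports no verdict.
Trained networks look in a picture, given as the dict that the camera call returned (one of the last four; its "shot" number tells which), for a name from the list of things; names that differ only in an ending like _2 or _b are one class to them, and where a whole thing is asked for, a point or a joint stands for the part that bears it (a point fixed in the world has none). Each returns a list of dicts, best first, with "conf" (0 to 1); they miss things now and then, are a little off and sometimes report something else, mostly with a low value. They report only what shows in the picture. A call takes as long as a camera call. They do not tell look-alikes from the thing itself.
- find_in(picture, thing): "box" ([centre column, centre row, width, height] in pixels, round what is visible of it).
- silhouettes(picture, thing): "mask" (384x512 bool, what is visible of it) and "box" ([centre column, centre row, width, height] in pixels, round what is visible of it).
The state is a dict: "clock": time; "joint_pos": joint angles; "qvel": joint speeds; "tau": joint torques, N m; "tcp_pos": TCP position; "orientation": TCP orientation; "wrist_force": force on the tool from outside, world axes, zero at the start; "ft_torque": the same for the moment, N m; "finger_gap": finger opening in m.
Only numpy, scipy, OpenCV 4.12 (cv2) and the standard library are available. Lean on these libraries where they do the work, as an engineer would, in place of code of your own. Each camera call takes 0.05 s, during which the arm holds its last target.

## Working session

There is one attempt and no reset: what is moved stays moved. The work goes in short steps, Python scripts to look and compute and a tool call to move; the robot and the scene stay as the last step left them, time stands still between calls to the robot, and variables do not carry over. Pictures are saved under pics/ and viewed, and the job is handed in when it is done.

Besides the shell and the picture viewer there is one more tool, called after "Request:" as name(argument=value, ...), one argument or row to a line, values as JSON. send_rows: Moves the arm, as the interface text tells. Its arguments: {"type":"object","properties":{"deltas":{"type":"array","items":{"type":"array","items":{"type":"array","items":{"type":"number"}}}},"jaw":{"type":"number"},"force":{"type":"number"}},"required":["deltas"]}

```bash
mkdir -p pics; python3 - <<'E'
from workcell import *
import cv2,numpy as np
s=get_state(); print({k:np.round(v,3) for k,v in s.items()})
for n in ["side","top","wrist"]:
    p=read_camera(n); print(n,p["vfov"],p["cx"],p["cy"],p.get("R"),p.get("t"),p.get("hand_eye"),p["shot"])
    cv2.imwrite(f"pics/{n}0.png",p["img"][:,:,::-1])
    for th in ["board","stand","slot","lever_l","driver","wrench","screw_tray"]:
        print(th,[(round(d["conf"],2),np.round(d["box"]).tolist()) for d in find_in(p,th)])
E
```

```text
{'clock': np.float64(0.0), 'joint_pos': array([1.061, 0.314, 0.045, 1.304, 0.   , 1.431]), 'qvel': array([-0.001,  0.   ,  0.001,  0.002, -0.001, -0.001]), 'tau': array([ 2.0000e-03, -4.8062e+01,  2.9854e+01,  1.9000e-02, -0.0000e+00,
       -0.0000e+00]), 'tcp_pos': array([0.208, 0.536, 0.23 ]), 'orientation': array([-0.   ,  0.184,  0.983, -0.001]), 'wrist_force': array([-0.383, -0.735, -0.199]), 'ft_torque': array([ 0.012,  0.009, -0.014]), 'finger_gap': np.float64(0.085)}
side 44.61702193524593 255.24903332753058 187.57508437844962 [[ 0.97723989 -0.21211651 -0.00296357]
 [-0.11459131 -0.51607293 -0.84884484]
 [ 0.17852459  0.82986464 -0.52863376]] [-0.59800351  0.17841282  1.29516535] None 1
board [(0.74, [197.0, 207.0, 22.0, 40.0])]
stand [(0.92, [198.0, 222.0, 42.0, 29.0])]
slot [(0.76, [266.0, 220.0, 47.0, 88.0]), (0.74, [286.0, 162.0, 46.0, 58.0])]
lever_l [(0.71, [262.0, 192.0, 10.0, 24.0]), (0.31, [200.0, 165.0, 41.0, 14.0])]
driver [(0.6, [200.0, 163.0, 44.0, 16.0])]
wrench [(0.62, [222.0, 308.0, 69.0, 11.0])]
screw_tray [(0.6, [288.0, 309.0, 46.0, 39.0])]
top 48.075919981
[... 430 characters left out ...]
 [112.0, 241.0, 39.0, 54.0])]
wrench [(0.81, [357.0, 241.0, 19.0, 54.0])]
screw_tray [(0.6, [368.0, 190.0, 41.0, 41.0])]
wrist 65.70646984690485 256.6627854482551 192.32323516847217 None None [[-1.85603876e-03 -9.52556794e-01 -3.04355234e-01  7.75723185e-02]
 [ 9.99997386e-01 -1.36154898e-03 -1.83693629e-03 -7.35819307e-04]
 [ 1.33539158e-03 -3.04357848e-01  9.52556832e-01 -1.42235093e-01]
 [ 0.00000000e+00  0.00000000e+00  0.00000000e+00  1.00000000e+00]] 3
board [(0.3, [109.0, 352.0, 15.0, 20.0])]
stand [(0.6, [109.0, 352.0, 19.0, 21.0])]
slot []
lever_l []
driver [(0.67, [226.0, 317.0, 27.0, 29.0])]
wrench [(0.46, [12.0, 358.0, 20.0, 23.0])]
screw_tray [(0.38, [109.0, 353.0, 19.0, 22.0])]
```

View pics/side0.png

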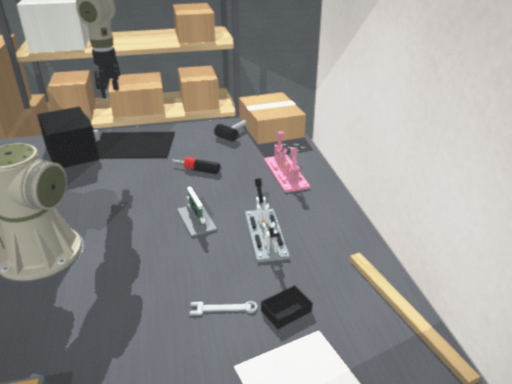

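View pics/top0.png

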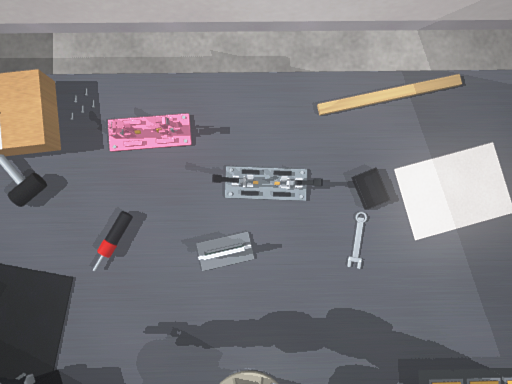

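View pics/wrist0.png

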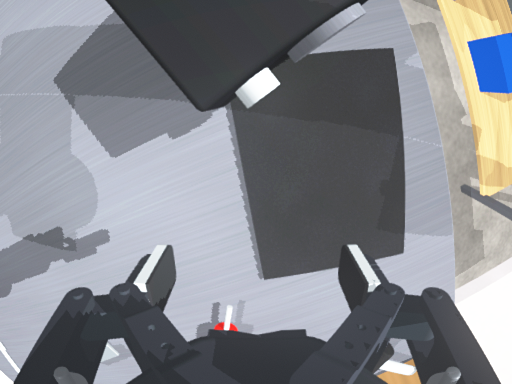

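The top view shows the aluminium slot at about (267,183), levers out at both ends, and the board in its stand at (225,250). The pink look-alike sits at (150,132). The wrench is at (357,240), the tray at (370,188) and the driver at (115,235). Next I measure from the depth maps.

```bash
cat > h.py <<'E'
from workcell import *
import cv2,numpy as np
from scipy.spatial.transform import Rotation as Ro
def f_of(p): return 192/np.tan(np.radians(p["vfov"])/2)
def tool_pose(s):
    q=s["orientation"]; T=np.eye(4); T[:3,:3]=Ro.from_quat([q[1],q[2],q[3],q[0]]).as_matrix(); T[:3,3]=s["tcp_pos"]; return T
def cloud(p,T=None):
    f=f_of(p); v,u=np.mgrid[0:384,0:512].astype(float); x=u-p["cx"]; y=v-p["cy"]; z=p["z_map"].astype(float)
    if T is None:
        P=np.stack([x/f*z,y/f*z,z],-1); W=(P-p["t"])@p["R"]
    else:
        r=np.hypot(x,y); th=r/f; k=np.where(r>0,np.tan(th)/np.maximum(r,1e-9),1/f)
        P=np.stack([x*k*z,y*k*z,z],-1); M=T@p["hand_eye"]; W=P@M[:3,:3].T+M[:3,3]
    W[z<=0]=np.nan
    return W
def proj(p,X,T=None):
    f=f_of(p); X=np.atleast_2d(X)
    if T is None:
        c=X@p["R"].T+p["t"]; return np.c_[c[:,0]/c[:,2]*f+p["cx"],c[:,1]/c[:,2]*f+p["cy"]]
    M=np.linalg.inv(T@p["hand_eye"]); c=X@M[:3,:3].T+M[:3,3]; r=np.hypot(c[:,0],c[:,1]); th=np.arctan2(r,c[:,2]); return np.c_[c[:,0]/r*th*f+p["cx"],c[:,1]/r*th*f+p["cy"]]
def save(p,n,box=None,scale=1):
    im=p["img"][:,:,::-1]
    if box: a,b,c,d=box; im=im[b:d,a:c]
    cv2.imwrite(f"pics/{n}.png",cv2.resize(im,None,fx=scale,fy=scale,interpolation=cv2.INTER_CUBIC))
E
python3 - <<'E'
from h import *
p=read_camera("top"); W=cloud(p)
q=read_camera("side"); V=cloud(q)
print("table z",np.nanmedian(W[280:300,300:330,2]))
for nm,P,w in (("top",p,W),("side",q,V)):
  for th in ["board","stand","slot","lever_l","driver","wrench","screw_tray"]:
    for d in silhouettes(P,th)[:2]:
        X=w[d["mask"]]; X=X[~np.isnan(X[:,0])]
        X2=X[X[:,2]>0.004]
        if len(X2)<5: continue
        c=X2[:,:2]; m=c.mean(0); e,v=np.linalg.eigh(np.cov(c.T)); a=np.degrees(np.arctan2(v[1,1],v[0,1]))
        print(nm,th,round(d["conf"],2),np.round(d["box"]).tolist(),"mean",m.round(3),"zmax",X2[:,2].max().round(3),"axis",a.round(1),"ext",np.ptp((c-m)@v,axis=0).round(3))
# refined: points by height near board and slot
for nm,w in (("top",W),("side",V)):
    X=w.reshape(-1,3); X=X[~np.isnan(X[:,0])]
    print(nm,np.nanmin(X,0),np.nanmax(X,0))
save(p,"top_z",(190,140,340,290),4); save(q,"side_z",(160,130,340,330),3)
E
```

```text
table z -0.0015634243736023321
top board 0.8 [222.0, 252.0, 50.0, 11.0] mean [0.444 0.056] zmax 0.093 axis 101.5 ext [0.014 0.14 ]
top board 0.69 [369.0, 189.0, 38.0, 40.0] mean [ 0.61  -0.355] zmax 0.033 axis -167.8 ext [0.081 0.104]
top stand 0.39 [225.0, 251.0, 52.0, 19.0] mean [0.444 0.052] zmax 0.093 axis 101.1 ext [0.016 0.139]
top slot 0.98 [148.0, 134.0, 83.0, 35.0] mean [0.776 0.268] zmax 0.138 axis 93.9 ext [0.092 0.232]
top slot 0.91 [271.0, 183.0, 108.0, 36.0] mean [ 0.629 -0.057] zmax 0.115 axis 87.1 ext [0.091 0.293]
top lever_l 0.71 [226.0, 180.0, 24.0, 9.0] mean [0.635 0.053] zmax 0.109 axis 87.0 ext [0.014 0.06 ]
top lever_l 0.7 [308.0, 180.0, 25.0, 8.0] mean [ 0.624 -0.172] zmax 0.115 axis 87.0 ext [0.016 0.067]
top driver 0.94 [114.0, 243.0, 39.0, 56.0] mean [0.488 0.362] zmax 0.044 axis 149.7 ext [0.038 0.176]
top driver 0.45 [226.0, 252.0, 56.0, 20.0] mean [0.442 0.062] zmax 0.093 axis 101.9 ext [0.02  0.142]
top screw_tray 0.75 [370.0, 190.0, 36.0, 38.0] mean [ 0.607 -0.352] zmax 0.035 axis -161.6 ext [0.073 0.101]
side board 0.52 [199.0, 206.0, 18.0, 37.0] mean
[... 543 characters left out ...]
6 ext [0.019 0.068]
side driver 0.77 [202.0, 166.0, 39.0, 14.0] mean [0.494 0.347] zmax 0.041 axis 151.4 ext [0.035 0.14 ]
side driver 0.53 [224.0, 307.0, 67.0, 15.0] mean [ 0.462 -0.317] zmax 0.011 axis 169.8 ext [0.039 0.156]
side wrench 0.8 [225.0, 308.0, 70.0, 15.0] mean [ 0.462 -0.317] zmax 0.011 axis 170.0 ext [0.04  0.158]
side wrench 0.15 [267.0, 221.0, 45.0, 87.0] mean [ 0.626 -0.072] zmax 0.115 axis 87.4 ext [0.092 0.345]
side screw_tray 0.67 [288.0, 307.0, 49.0, 44.0] mean [ 0.609 -0.356] zmax 0.033 axis -145.7 ext [0.087 0.114]
top [ 0.06413101 -1.28689074 -0.77239365] [1.4315302  1.13487205 0.3210984 ]
side [-0.45335069 -0.62926131 -0.67881641] [1.43855739 1.83994736 0.57159846]
```

Request:
send_rows(
  deltas=[
    [[2, -4, 0, 0, 0, -4.8], [4, -8, 0, 0, 0, -9.6], [6, -12, 0, 0, 0, -14.3], [7.8, -16, 0, 0, 0, -19.1], [9.8, -20, 0, 0, 0, -23.9], [11.7, -24, 0, 0, 0, -28.7], [13.7, -28, 0, 0, 0, -33.4], [15.6, -32, 0, 0, 0, -38.2], [17.6, -36, 0, 0, 0, -43], [19.6, -40, 0, 0, 0, -47.8], [21.6, -44.2, 0, 0, 0, -52.5], [23.5, -48.1, 0, 0, 0, -57.3]],
  ],
)

```text
clock: 3.2
tcp_pos: [0.4435, 0.0532, 0.2317]
orientation: [0.0, 0.634, 0.773, 0.0]
wrist_force: [1.0, 1.1, -0.2]
finger_gap: 0.0852
```

Request:
send_rows(
  deltas=[
    [[0, 0, 0, 0, 0, 0], [0, 0, 0, 0, 0, 0]],
  ],
)

```text
clock: 3.4
tcp_pos: [0.4429, 0.0543, 0.2312]
orientation: [-0.0, 0.633, 0.774, 0.0]
wrist_force: [-0.3, 0.4, -0.0]
finger_gap: 0.0851
```

```bash
python3 - <<'E'
from h import *
s=get_state(); T=tool_pose(s)
p=read_camera("wrist"); W=cloud(p,T); np.savez("w1.npz",W=W,T=T,img=p["img"],z=p["z_map"])
save(p,"w1",None,1.5)
for d in silhouettes(p,"board")[:2]:
    X=W[d["mask"]]; X=X[~np.isnan(X[:,0])]; print(d["conf"],d["box"],len(X),X.max(0))
    t=X[X[:,2]>X[:,2].max()-0.006]; c=t[:,:2]; m=(c.max(0)+c.min(0))/2; e,v=np.linalg.eigh(np.cov(c.T)); 
    if v[1,1]<0: v=-v
    k=(c-c.mean(0))@v
    print("top",np.median(t[:,2]),"mid",c.mean(0)+v@((k.max(0)+k.min(0))/2),"ext",np.ptp(k,axis=0),np.degrees(np.arctan2(v[1,1],v[0,1])))
E
```

```text
0.95 [254.2, 162.8, 10.6, 121.4] 1266 [0.45575191 0.12803492 0.09008732]
top 0.0877320500736104 mid [0.44008569 0.05736304] ext [0.00999075 0.10893728] 101.96957651318691
```

View pics/w1.png

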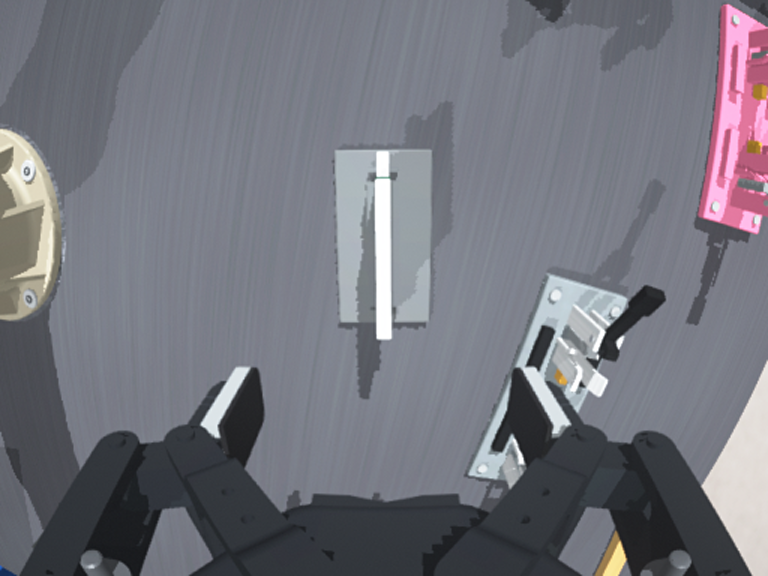

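Wrist view: board rail at pixel (256,165), with a measured top of 87.7 mm and length of 109 mm, which fits the text. Next I look at the slot from above before grasping.

Request:
send_rows(
  deltas=[
    [[3.7, -2.2, 0.4, 0, 0, -3], [7.4, -4.4, 0.8, 0, 0, -6], [11.1, -6.7, 1.2, 0, 0, -9], [14.8, -8.9, 1.6, 0, 0, -12], [18.5, -11.1, 2, 0, 0, -15], [18.5, -11.1, 2, 0, 0, -15], [18.5, -11.1, 2, 0, 0, -15]],
  ],
)

```text
clock: 4.2
tcp_pos: [0.6279, -0.0544, 0.2502]
orientation: [-0.001, 0.728, 0.686, -0.0]
wrist_force: [-0.0, 0.8, 0.4]
finger_gap: 0.0854
```

```bash
python3 - <<'E'
from h import *
s=get_state(); T=tool_pose(s); print(s["clock"],s["tcp_pos"],T[:3,1],s["qvel"].round(3))
p=read_camera("wrist"); W=cloud(p,T); np.savez("w2.npz",W=W,T=T,img=p["img"],z=p["z_map"])
save(p,"w2",None,1.5)
for d in silhouettes(p,"slot")[:2]:
    X=W[d["mask"]]; X=X[~np.isnan(X[:,0])]; print(d["conf"],d["box"],len(X),X.max(0),X.min(0))
    np.save("slotmask.npy",d["mask"])
    break
for d in silhouettes(p,"lever_l")[:3]:
    X=W[d["mask"]]; X=X[~np.isnan(X[:,0])]; print(d["conf"],d["box"],len(X),X.max(0),X.min(0))
E
```

```text
4.2 [ 0.62791863 -0.05440222  0.25018278] [ 0.99828173 -0.05856142 -0.00203673] [ 0.009 -0.044 -0.038  0.005  0.002 -0.002]
0.98 [365.9, 4.0, 62.0, 7.9] 430 [0.83082799 0.16461973 0.01343206] [ 0.74162261  0.14925038 -0.0016219 ]
0.9 [259.6, 73.5, 22.3, 71.5] 999 [0.64545413 0.08351424 0.11145458] [ 6.25788435e-01  1.51230885e-02 -5.52612078e-04]
0.7 [259.8, 269.2, 12.3, 58.4] 787 [ 0.63196757 -0.13434121  0.1124317 ] [ 0.60978309 -0.24579364 -0.00067606]
```

View pics/w2.png

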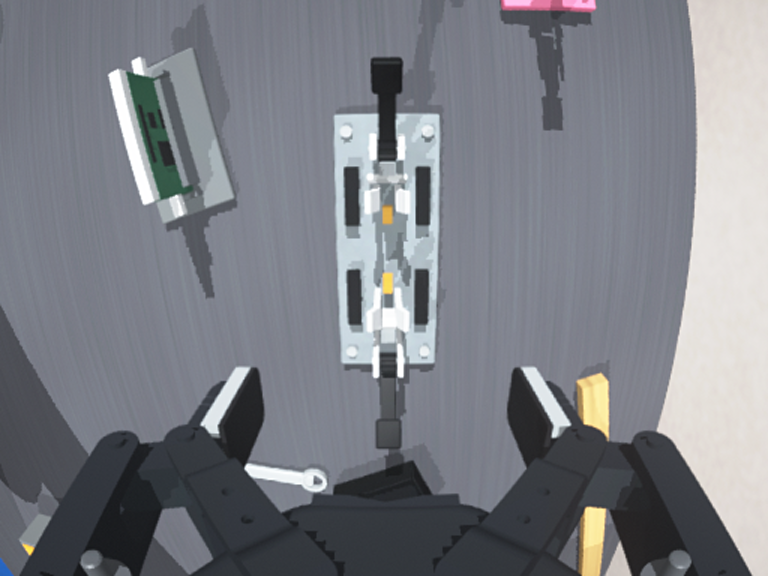

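Slot fully in view (base from (223,75) to (293,243) in camera pixels), with both levers outward at its ends. Next I fit the base, the guides and the levers.

```bash
cat > fit.py <<'E'
from h import *
def fit(W):
    X=W.reshape(-1,3); X=X[~np.isnan(X[:,0])]
    near=(abs(X[:,0]-.628)<.13)&(abs(X[:,1]+.057)<.2)
    X=X[near]
    b=X[(X[:,2]>0.007)&(X[:,2]<0.017)&(abs(X[:,0]-.628)<.06)&(abs(X[:,1]+.057)<.13)]
    r=cv2.minAreaRect((b[:,:2]*1000).astype(np.float32)); print("base",r,np.median(b[:,2]))
    yaw=r[2]; 
    while yaw>45: yaw-=90
    while yaw<-45: yaw+=90
    c=np.array(r[0])/1000; th=np.radians(yaw); R=np.array([[np.cos(th),np.sin(th)],[-np.sin(th),np.cos(th)]])
    L=X.copy(); L[:,:2]=(X[:,:2]-c)@R.T
    for sgn in (1,-1):
        g=L[(abs(L[:,1]*sgn-46)<0.5)|((abs(L[:,1]*sgn-.046)<.01)&(L[:,2]>.05)&(L[:,2]<.08)&(abs(L[:,0])<.03))]
        if len(g): print("guide",sgn,len(g),"x",g[:,0].min(),g[:,0].max(),"y",g[:,1].min(),g[:,1].max(),"z",g[:,2].max(), "xpos inner", g[g[:,0]>0][:,0].min() if (g[:,0]>0).any() else 0, g[g[:,0]<0][:,0].max() if (g[:,0]<0).any() else 0)
        l=L[(L[:,1]*sgn>.10)&(L[:,2]>.07)&(abs(L[:,0])<.03)]
        if len(l): print("paddle",sgn,len(l),"x",l[:,0].min(),l[:,0].max(),"y",l[:,1].min(),l[:,1].max(),"z",l[:,2].min(),l[:,2].max())
        a=L[(L[:,1]*sgn>.089)&(L[:,2]>.06)&(abs(L[:,0])<.03)]
        if len(a)>5:
            # top (inner) surface angle: line through points
            k=np.polyfit(a[:,1]*sgn,a[:,2],1); print("lever slope",np.degrees(np.arctan(k[0])))
    return c,yaw
if __name__=="__main__":
    for f in ["w2.npz","w1.npz"]:
        d=np.load(f); print(f,fit(d["W"]))
E
python3 fit.py
python3 - <<'E'
from fit import *
p=read_camera("top"); print(fit(cloud(p)))
q=read_camera("side"); print(fit(cloud(q)))
E
```

```text
base ((628.6044921875, -59.429039001464844), (229.07394409179688, 91.12572479248047), 86.81475067138672) 0.011756894444636679
guide 1 283 x -0.016212422046465776 0.015220041082082508 y 0.03744234843105679 0.05308102929181581 z 0.07575724187084343 xpos inner 0.006743480889383698 -0.006609967225298588
paddle 1 749 x -0.010011363694069792 0.009165361493958189 y 0.10001152965735893 0.14340465280739037 z 0.08033489275090905 0.11145458421467408
lever slope 35.44832939017522
guide -1 252 x -0.015467000546533511 0.014945928985880224 y -0.055165235823193264 -0.038640124514328404 z 0.07506294603248337 xpos inner 0.006870482512892156 -0.007296323974412429
paddle -1 563 x -0.010023772068185827 0.010254878247312875 y -0.14010891747995977 -0.10007880451984578 z 0.08006622929314999 0.11243170204807146
lever slope 38.49809450343261
w2.npz (array([ 0.62860449, -0.05942904]), -3.1852493286132812)
base ((627.33837890625, -60.43528747558594), (230.9871826171875, 90.93278503417969), 86.647705078125) 0.011453862419712912
guide 1 316 x -0.015756586628611523 0.017341583280142986 y 0.037271367866099525 0.054
[... 849 characters left out ...]
20437 y 0.036608590625079616 0.05561646413466046 z 0.07567216530131994 xpos inner 0.0054052173378239254 -0.006606598077354338
paddle 1 88 x -0.010900998527086236 0.00888034122795326 y 0.10079859221946433 0.14253635475926907 z 0.07298595076079861 0.10893703602410745
lever slope 36.14034357221528
guide -1 40 x -0.015199466855797887 0.016239088658302214 y -0.055554712270851514 -0.03722721558148554 z 0.07493992700691317 xpos inner 0.007063608972652423 -0.005917902283610283
paddle -1 40 x -0.00896817374946282 0.010391610608098832 y -0.145302135050257 -0.125870895550748 z 0.09449053461552263 0.11174575082508632
lever slope 39.690474709847415
(array([ 0.62959155, -0.06048262]), -3.4930648803710938)
```

```bash
python3 - <<'E'
from h import *
s=get_state(); print(s["clock"],s["tcp_pos"],s["orientation"],s["qvel"].round(3))
for f in ("w1.npz","w2.npz"):
    d=np.load(f); X=d["W"].reshape(-1,3); X=X[~np.isnan(X[:,0])]
    t=X[(abs(X[:,0]-.44)<.06)&(abs(X[:,1]-.057)<.09)&(X[:,2]>.083)&(X[:,2]<.095)]
    print(f,len(t),cv2.minAreaRect((t[:,:2]*1000).astype(np.float32)),np.median(t[:,2]))
E
```

```text
4.45 [ 0.62696483 -0.05448814  0.25214993] [2.28517163e-04 7.27680238e-01 6.85916448e-01 2.14449701e-04] [-0.006  0.001  0.005 -0.    -0.001 -0.001]
w1.npz 1057 ((440.01123046875, 57.68975830078125), (9.989124298095703, 109.6019287109375), 12.056598663330078) 0.08773156342503502
w2.npz 815 ((441.20269775390625, 57.119606018066406), (11.653129577636719, 109.29059600830078), 11.548778533935547) 0.08756883595981818
```

```bash
python3 - <<'E'
from fit import *
for i in range(3):
    s=get_state(); print(s["tcp_pos"],s["orientation"]); T=tool_pose(s); p=read_camera("wrist"); W=cloud(p,T)
    if i: continue
    np.savez("w3.npz",W=W,T=T,img=p["img"])
    print(fit(W))
    X=W.reshape(-1,3); X=X[~np.isnan(X[:,0])]
    t=X[(abs(X[:,0]-.44)<.06)&(abs(X[:,1]-.057)<.09)&(X[:,2]>.083)&(X[:,2]<.095)]
    print(cv2.minAreaRect((t[:,:2]*1000).astype(np.float32)))
E
```

```text
[ 0.62696483 -0.05448814  0.25214993] [2.28517163e-04 7.27680238e-01 6.85916448e-01 2.14449701e-04]
base ((628.4075927734375, -60.04670715332031), (230.0325927734375, 91.05619049072266), 86.74739837646484) 0.011736203263094436
guide 1 285 x -0.016384292021024538 0.01606932661759487 y 0.03793605341506632 0.053874279931041595 z 0.07555344103549222 xpos inner 0.006475069190378806 -0.006864164731853176
paddle 1 780 x -0.009789656434813216 0.009668819895656768 y 0.10039305821275453 0.14425105684175496 z 0.07980386030745079 0.11066513002987616
lever slope 35.406572408347095
guide -1 282 x -0.01582104634216756 0.01593892715855821 y -0.054744637794933174 -0.037857166947649463 z 0.07489972250205884 xpos inner 0.006682355961792524 -0.006423096641160729
paddle -1 543 x -0.009170184825627915 0.01000561290341395 y -0.13952137993796418 -0.1004215829631448 z 0.08038990142036434 0.11176542100732334
lever slope 39.000672819669866
(array([ 0.62840759, -0.06004671]), -3.2526016235351562)
((441.3459777832031, 57.36845779418945), (11.756836891174316, 109.78157043457031), 11.4393310546875)
[ 0.62710563 -0.05476111  0.25216989] [3.44375627e-04 7.27791632e-01 6.85798195e-01 2.39246190e-04]
[ 0.62724391 -0.05497588  0.25217534] [3.84182157e-04 7.27900028e-01 6.85683101e-01 2.94523958e-04]
```

Request:
send_rows(
  deltas=[
    [[-3.8, 2.3, -2, 0, 0, 3], [-7.6, 4.6, -4, 0, 0, 6], [-11.4, 6.9, -6, 0, 0, 9], [-15.2, 9.2, -8, 0, 0, 12], [-18.75, 11.35, -10, 0, 0, 15.4], [-18.75, 11.35, -10, 0, 0, 15.4], [-18.75, 11.35, -13, 0, 0, 15.4], [-18.75, 11.35, -16, 0, 0, 15.4], [-18.75, 11.35, -18, 0, 0, 15.4], [-18.75, 11.35, -19.4, 0, 0, 15.4], [-18.75, 11.35, -19.4, 0, 0, 15.4], [-18.75, 11.35, -19.4, 0, 0, 15.4]],
  ],
)

```text
clock: 5.8
tcp_pos: [0.4407, 0.0576, 0.0579]
orientation: [0.0, 0.63, 0.777, 0.0]
wrist_force: [0.2, -0.2, 1.3]
finger_gap: 0.0853
```

```bash
python3 - <<'E'
from h import *
s=get_state(); T=tool_pose(s); print(s["clock"],s["tcp_pos"],np.degrees(np.arctan2(T[1,1],T[0,1])))
p=read_camera("wrist"); save(p,"w4",None,1.5); W=cloud(p,T)
X=W.reshape(-1,3); X=X[~np.isnan(X[:,0])]
t=X[(abs(X[:,0]-.44)<.02)&(abs(X[:,1]-.057)<.09)&(X[:,2]>.083)&(X[:,2]<.095)]
print(len(t),cv2.minAreaRect((t[:,:2]*1000).astype(np.float32)),np.median(t[:,2]))
E
```

```text
5.8 [0.44068487 0.05756978 0.05786348] 11.901526015309047
4061 ((438.5061950683594, 66.85891723632812), (10.242687225341797, 90.76395416259766), 11.941153526306152) 0.08760758948111606
```

View pics/w4.png

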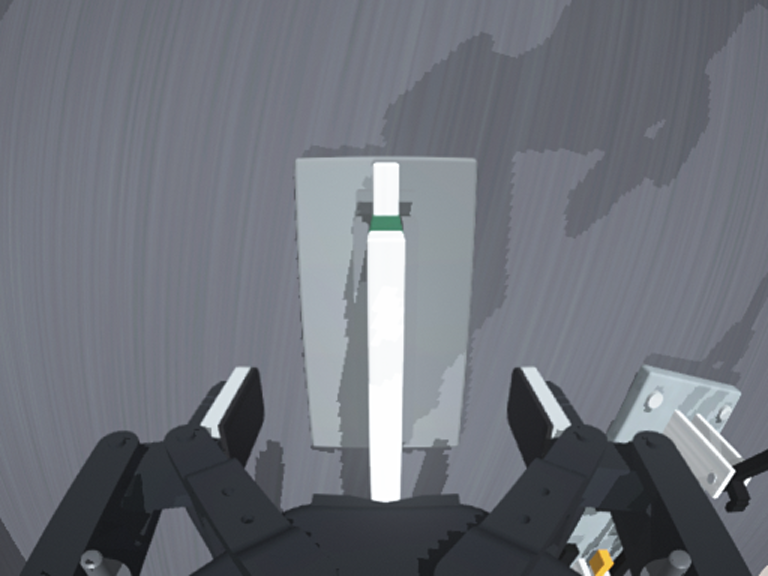

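Board sits centred between the open fingers (rail at column ~257, ear at top). Closing now.

Request:
send_rows(
  deltas=[
    [[0, 0, 0, 0, 0, 0], [0, 0, 0, 0, 0, 0], [0, 0, 0, 0, 0, 0], [0, 0, 0, 0, 0, 0], [0, 0, 0, 0, 0, 0], [0, 0, 0, 0, 0, 0], [0, 0, 0, 0, 0, 0], [0, 0, 0, 0, 0, 0]],
  ],
  jaw=-1,
  force=40,
)

```text
clock: 6.65
tcp_pos: [0.4406, 0.0577, 0.0575]
orientation: [0.0, 0.63, 0.777, 0.0]
wrist_force: [0.6, 0.7, 2.5]
finger_gap: 0.0096
```

Request:
send_rows(
  deltas=[
    [[0, 0, 1, 0, 0, 0], [0, 0, 4, 0, 0, 0], [0, 0, 8, 0, 0, 0], [0, 0, 12, 0, 0, 0], [3, -2, 12, 0, 0, -2.5], [6.5, -4.2, 12, 0, 0, -5], [10, -6.4, 12, 0, 0, -8], [13.5, -8.5, 12, 0, 0, -11], [17, -10.6, 12, 0, 0, -14], [18.8, -11.8, 12, 0, 0, -15.15], [18.8, -11.8, 12, 0, 0, -15.15], [18.8, -11.8, 12, 0, 0, -15.15]],
  ],
)

```text
clock: 7.85
tcp_pos: [0.6274, -0.0604, 0.1763]
orientation: [-0.001, 0.727, 0.687, -0.001]
wrist_force: [-0.5, -0.0, -2.6]
finger_gap: 0.0093
```

Request:
send_rows(
  deltas=[
    [[0, 0, 0, 0, 0, 0], [0, 0, 0, 0, 0, 0], [0, 0, 0, 0, 0, 0]],
  ],
)

```text
clock: 8.15
tcp_pos: [0.6277, -0.0597, 0.1778]
orientation: [0.0, 0.727, 0.687, 0.0]
wrist_force: [-0.4, 0.5, -2.0]
finger_gap: 0.009
```

```bash
python3 - <<'E'
from h import *
s=get_state(); T=tool_pose(s); print(s["clock"],s["tcp_pos"],np.degrees(np.arctan2(T[1,1],T[0,1])),s["wrist_force"],s["finger_gap"])
p=read_camera("wrist"); save(p,"w5",None,1.5); W=cloud(p,T); np.savez("w5.npz",W=W,T=T)
X=W.reshape(-1,3); X=X[~np.isnan(X[:,0])]
t=X[(abs(X[:,0]-.628)<.03)&(abs(X[:,1]+.06)<.09)&(X[:,2]>.198)&(X[:,2]<.22)]
print(len(t),cv2.minAreaRect((t[:,:2]*1000).astype(np.float32)),np.median(t[:,2]))
b=X[(X[:,2]>0.008)&(X[:,2]<0.0155)&(abs(X[:,0]-.628)<.06)&(abs(X[:,1]+.057)<.13)]
print(cv2.minAreaRect((b[:,:2]*1000).astype(np.float32)))
q=read_camera("side"); save(q,"s5",(180,120,340,300),4)
E
```

```text
8.15 [ 0.62773131 -0.05966674  0.17775963] -3.1922514798815005 [-0.39391285  0.54064989 -1.96594453] 0.00903409024817157
5611 ((626.8868408203125, -49.818992614746094), (47.38044738769531, 84.58047485351562), 20.557985305786133) 0.2078502698827419
((628.8883666992188, -51.985084533691406), (213.86019897460938, 90.8662109375), 86.8003921508789)
```

View pics/w5.png

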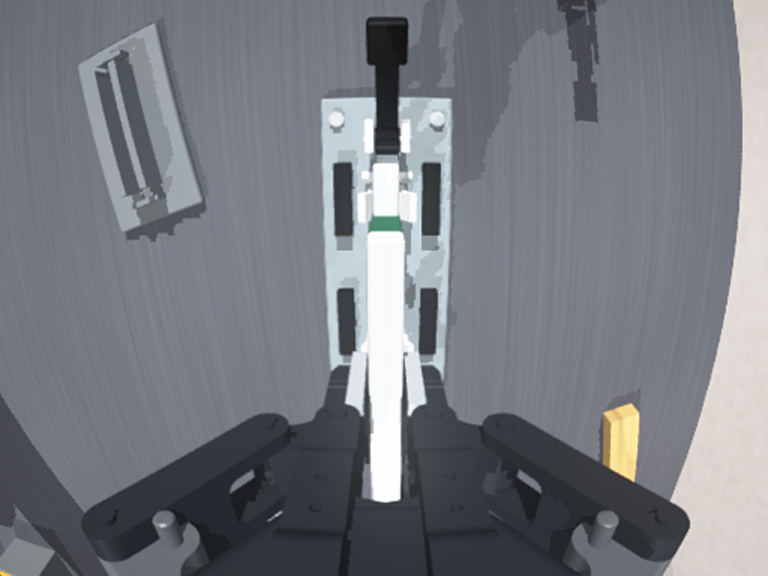

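View pics/s5.png

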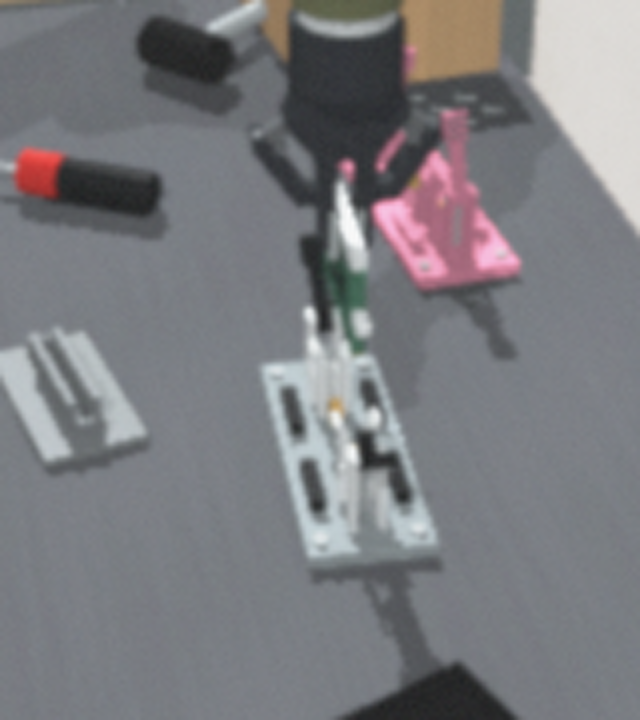

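```bash
python3 - <<'E'
from h import *
d=np.load("w5.npz");X=d["W"].reshape(-1,3); X=X[~np.isnan(X[:,0])]
t=X[(abs(X[:,0]-.626)<.012)&(X[:,1]>-.06)&(X[:,1]<.03)&(X[:,2]>.20)&(X[:,2]<.22)]
r=cv2.minAreaRect((t[:,:2]*1000).astype(np.float32)); print(r,np.median(t[:,2]))
th=np.radians(-3.2); u=np.array([-np.sin(th),np.cos(th)])
k=t[:,:2]@u; end=k.max(); off=np.median(t[:,:2]@np.array([np.cos(th),np.sin(th)]))
print("mid rel slot", off-np.array([.6284,-.060])@[np.cos(th),np.sin(th)], end-.055-np.array([.6284,-.060])@u)
for lo,hi in((-.06,-.04),(-.04,-.02),(-.02,-.005)):
    g=t[(t[:,1]>lo)&(t[:,1]<hi)]; print(lo,g[:,0].min(),g[:,0].max(),np.median(g[:,2]))
e=X[(abs(X[:,0]-.63)<.012)&(X[:,1]>0)&(X[:,1]<.02)&(X[:,2]>.14)&(X[:,2]<.18)]; print("ear",e.max(0),e.min(0),np.median(e[:,2]))
E
```

```text
((627.1193237304688, -32.42854309082031), (55.42900848388672, 23.788623809814453), 86.63488006591797) 0.20786700245536963
mid rel slot -0.0008159852766640441 0.00017236720062103333
-0.06 0.6140083650911631 0.6379655826144724 0.2080512200330737
-0.04 0.6239949287217177 0.6350475135587417 0.20780605556117893
-0.02 0.6251989507725408 0.6358488228575485 0.20771853021613637
ear [0.63618947 0.01295092 0.16742307] [6.26680393e-01 7.12915255e-05 1.61558377e-01] 0.1656933205191309
```

Request:
send_rows(
  deltas=[
    [[0.07, 0, -1.5, 0, 0, 0], [0.07, 0, -3, 0, 0, 0], [0.07, 0, -4.5, 0, 0, 0], [0.07, 0, -5.2, 0, 0, 0], [0.07, 0, -5.8, 0, 0, 0], [0.07, 0, -6.4, 0, 0, 0], [0.07, 0, -7, 0, 0, 0], [0.07, 0, -7, 0, 0, 0]],
  ],
)

```text
clock: 9.05
tcp_pos: [0.6286, -0.0603, 0.1066]
orientation: [-0.0, 0.727, 0.687, -0.0]
wrist_force: [-0.2, 0.1, -3.6]
finger_gap: 0.0092
```

Request:
send_rows(
  deltas=[
    [[0, 0, -0.5, 0, 0, 0], [0, 0, -1, 0, 0, 0], [0, 0, -1.4, 0, 0, 0], [0, 0, -1.8, 0, 0, 0], [0, 0, -2.1, 0, 0, 0], [0, 0, -2.3, 0, 0, 0], [0, 0, -2.3, 0, 0, 0], [0, 0, -2.3, 0, 0, 0]],
  ],
)

```text
clock: 9.85
tcp_pos: [0.6291, -0.0603, 0.0844]
orientation: [0.0, 0.727, 0.687, 0.0]
wrist_force: [0.6, 0.9, -4.2]
finger_gap: 0.0094
```

```bash
python3 - <<'E'
from h import *
s=get_state(); T=tool_pose(s); print(s["clock"],s["tcp_pos"],np.degrees(np.arctan2(T[1,1],T[0,1])),s["wrist_force"],s["ft_torque"],s["finger_gap"])
p=read_camera("wrist"); save(p,"w6",None,1.5); W=cloud(p,T); np.savez("w6.npz",W=W,T=T)
X=W.reshape(-1,3); X=X[~np.isnan(X[:,0])]
for lo,hi in((-.04,-.02),(-.02,-.01)):
    t=X[(abs(X[:,0]-.63)<.012)&(X[:,1]>lo)&(X[:,1]<hi)&(X[:,2]>.1)&(X[:,2]<.13)]
    print("rail top",len(t),np.median(t[:,2]),t[:,0].min(),t[:,0].max())
b=X[(X[:,2]>0.008)&(X[:,2]<0.0155)&(abs(X[:,0]-.628)<.06)&(abs(X[:,1]+.057)<.13)]
print("base z",np.median(b[:,2]))
for d in find_in(p,"lever_l")[:2]: print(d)
E
```

```text
9.85 [ 0.62910894 -0.06034521  0.08438793] -3.236699143036034 [ 0.58500751  0.91316915 -4.186965  ] [ 0.01485661  0.01166185 -0.05172783] 0.009366209583934235
rail top 1066 0.11443298607723239 0.6254386554348575 0.636069480817836
rail top 632 0.11444643472969149 0.6264956479202276 0.636961563929188
base z 0.011684574265149683
{'box': [255.1, 51.3, 46.8, 101.0], 'conf': 0.88}
```

View pics/w6.png

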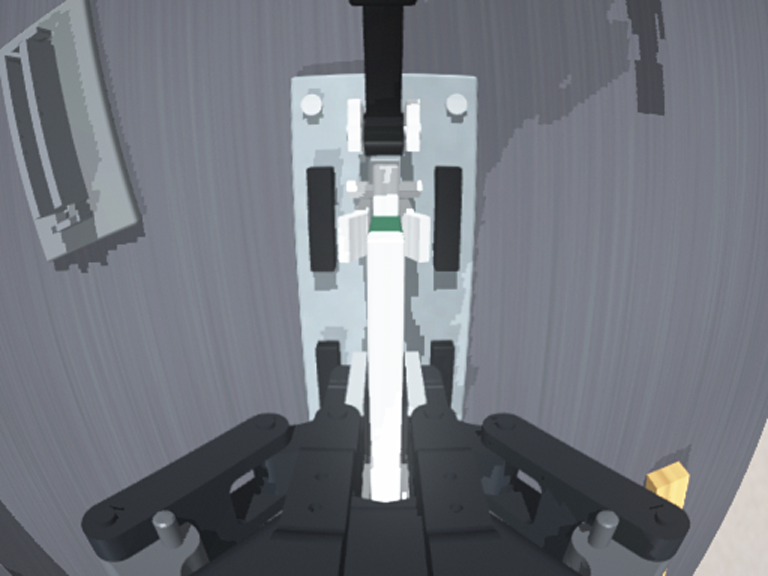

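Board is in the guides with its rail top at 114.4 mm, about 4.4 mm to go.

Request:
send_rows(
  deltas=[
    [[0, 0, -0.1, 0, 0, 0], [0, 0, -0.2, 0, 0, 0], [0, 0, -0.3, 0, 0, 0], [0, 0, -0.35, 0, 0, 0], [0, 0, -0.35, 0, 0, 0], [0, 0, -0.35, 0, 0, 0]],
  ],
)

```text
clock: 10.55
tcp_pos: [0.629, -0.0603, 0.0808]
orientation: [0.0, 0.727, 0.687, 0.0]
wrist_force: [0.1, 0.7, -2.6]
finger_gap: 0.0096
```

```bash
cat > rail.py <<'E'
from h import *
def rail():
    s=get_state(); T=tool_pose(s); print(s["clock"],s["tcp_pos"],s["wrist_force"],s["finger_gap"])
    p=read_camera("wrist"); W=cloud(p,T)
    X=W.reshape(-1,3); X=X[~np.isnan(X[:,0])]
    for lo,hi in((-.12,-.1),(-.1,-.06),(-.04,-.02),(-.02,-.01)):
        t=X[(abs(X[:,0]-.628)<.012)&(X[:,1]>lo)&(X[:,1]<hi)&(X[:,2]>.09)&(X[:,2]<.13)]
        if len(t): print("rail top",len(t),np.median(t[:,2]),t[:,0].min(),t[:,0].max())
    b=X[(X[:,2]>0.008)&(X[:,2]<0.0155)&(abs(X[:,0]-.628)<.06)&(abs(X[:,1]+.057)<.13)]
    print("base z",np.median(b[:,2]))
    return p,T,W
if __name__=="__main__": rail()
E
python3 rail.py
```

```text
10.55 [ 0.62903506 -0.06033206  0.08080634] [ 0.13757673  0.72201591 -2.64324901] 0.00955607869261274
rail top 1482 0.11109764871593619 0.6203884244254557 0.6367085687332087
rail top 1081 0.1108525792833278 0.6253576154569089 0.6360185209768723
rail top 632 0.11078308255959537 0.626434207062162 0.6368854656562543
base z 0.011699001568535206
```

Request:
send_rows(
  deltas=[
    [[0, 0, -0.05, 0, 0, 0], [0, 0, -0.05, 0, 0, 0], [0, 0, -0.05, 0, 0, 0]],
  ],
)

```text
clock: 10.9
tcp_pos: [0.629, -0.0603, 0.0803]
orientation: [0.0, 0.727, 0.687, 0.0]
wrist_force: [0.2, -0.0, -3.3]
finger_gap: 0.0092
```

Request:
send_rows(
  deltas=[
    [[0, 0, 0, 0, 0, 0], [0, 0, 0, 0, 0, 0], [0, 0, 0, 0, 0, 0], [0, 0, 0, 0, 0, 0], [0, 0, 0, 0, 0, 0], [0, 0, 0, 0, 0, 0]],
  ],
  jaw=1,
)

```text
clock: 11.5
tcp_pos: [0.6291, -0.0604, 0.0804]
orientation: [0.0, 0.727, 0.687, 0.0]
wrist_force: [-1.0, 0.1, 1.0]
finger_gap: 0.0853
```

```bash
python3 rail.py
```

```text
11.5 [ 0.62908989 -0.06036439  0.08040885] [-0.95084877  0.06347884  0.9802187 ] 0.08527487303284967
rail top 1142 0.10951733926183357 0.6226373209791324 0.6338957126519495
rail top 1078 0.1095587895977894 0.6253877562156717 0.6364888903678751
rail top 606 0.10953716167096816 0.626892704537378 0.6369526718478004
base z 0.01170233377644092
```

Board let go, and the rail top is level at 109.5 mm at both ends, so it stands loosely. I back off upward and go outside the +y lever.

Request:
send_rows(
  deltas=[
    [[0, 0, 2, 0, 0, 0], [0, 0, 6, 0, 0, 0], [0, 0, 10, 0, 0, 0], [0, 0, 10, 0, 0, 0]],
  ],
)

```text
clock: 11.95
tcp_pos: [0.6324, -0.0611, 0.187]
orientation: [0.004, 0.727, 0.687, 0.003]
wrist_force: [0.9, 0.3, 0.6]
finger_gap: 0.0856
```

Request:
send_rows(
  deltas=[
    [[0.2, 4, 0, 0, 0, 0], [0.4, 8, 0, 0, 0, 0], [0.6, 12, 0, 0, 0, 0], [0.85, 16.5, 0, 0, 0, 0], [0.85, 16.5, -4, 0, 0, 0], [0.85, 16.5, -8.5, 0, 0, 0], [0.85, 16.5, -8.5, 0, 0, 0], [0.85, 16.5, -8.5, 0, 0, 0]],
  ],
  jaw=-1,
)

```text
clock: 12.75
tcp_pos: [0.6365, 0.1046, 0.0947]
orientation: [-0.001, 0.727, 0.687, -0.001]
wrist_force: [0.5, 0.0, 1.3]
finger_gap: -0.0001
```

```bash
python3 - <<'E'
from h import *
s=get_state(); T=tool_pose(s); print(s["clock"],s["tcp_pos"],s["wrist_force"],s["finger_gap"])
q=read_camera("side"); save(q,"s7",(200,120,340,280),4); np.savez("s7.npz",W=cloud(q))
p=read_camera("wrist"); save(p,"w7",None,1.5);W=cloud(p,T); np.savez("w7.npz",W=W,T=T)
E
```

```text
12.75 [0.63652089 0.1045588  0.09471206] [0.54858359 0.03407299 1.29246021] -9.068803256666854e-05
```

View pics/s7.png

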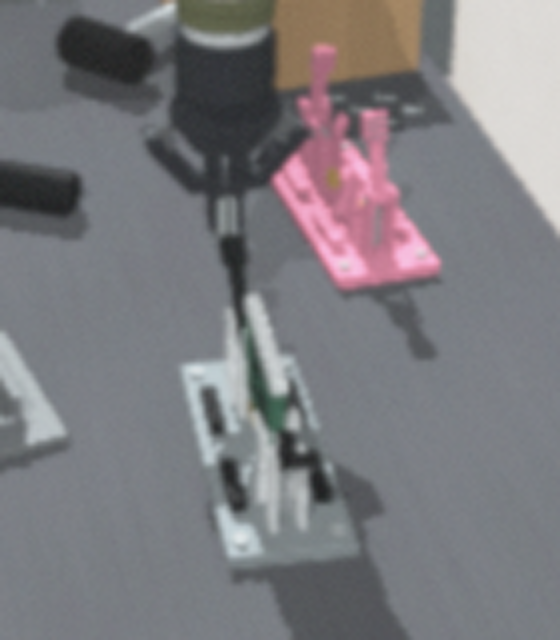

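View pics/w7.png

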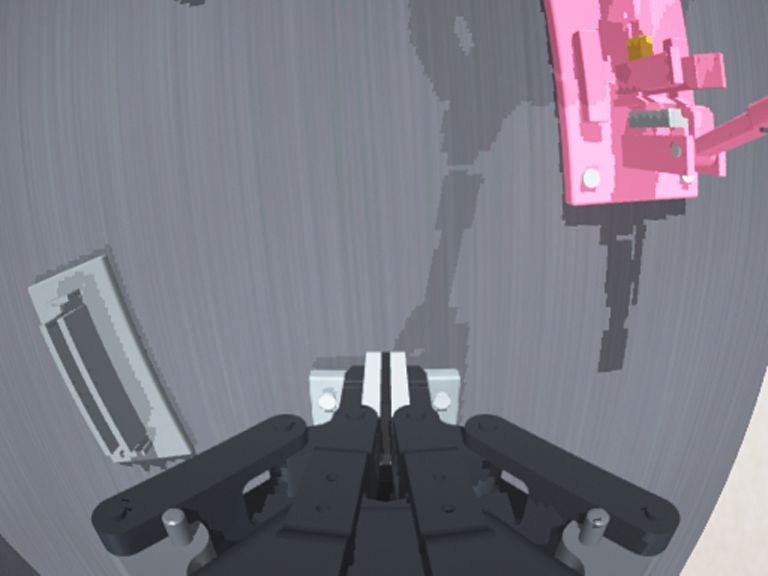

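Request:
send_rows(
  deltas=[
    [[-0.04, -0.8, 0, 0, 0, 0], [-0.08, -1.4, 0.2, 0, 0, 0], [-0.11, -2, 0.5, 0, 0, 0], [-0.15, -2.6, 0.8, 0, 0, 0], [-0.18, -3.2, 1.1, 0, 0, 0], [-0.21, -3.8, 1.4, 0, 0, 0], [-0.25, -4.4, 1.7, 0, 0, 0], [-0.28, -5, 2, 0, 0, 0], [-0.31, -5.5, 2.2, 0, 0, 0], [-0.31, -5.5, 2.2, 0, 0, 0]],
  ],
)

```text
clock: 13.85
tcp_pos: [0.6367, 0.0491, 0.1203]
orientation: [0.002, 0.727, 0.687, 0.003]
wrist_force: [1.4, 2.6, 1.2]
finger_gap: 0.0005
```

```bash
python3 - <<'E'
from h import *
s=get_state(); print(s["clock"],s["tcp_pos"],s["wrist_force"],s["ft_torque"])
q=read_camera("side"); save(q,"s8",(200,120,340,280),4)
E
```

```text
13.85 [0.63668495 0.04914724 0.12028118] [1.42754014 2.63831379 1.21384677] [ 0.45660413 -0.2544915   0.0505492 ]
```

View pics/s8.png

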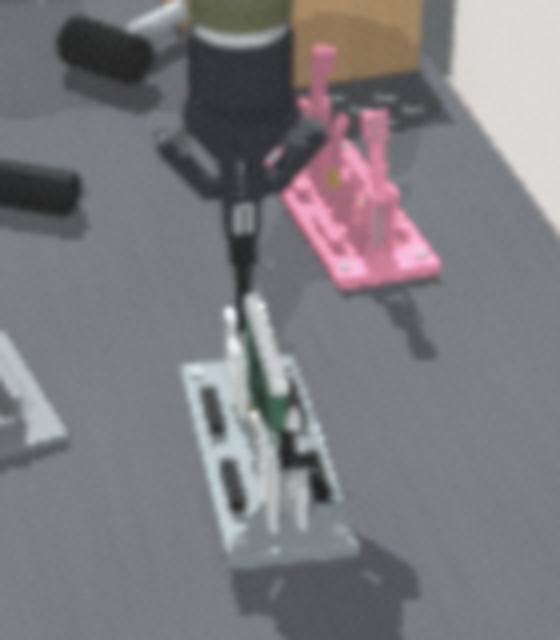

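Request:
send_rows(
  deltas=[
    [[-0.1, -0.2, 0, 0, 0, 0], [-0.12, -0.4, 0, 0, 0, 0], [-0.15, -0.6, 0.1, 0, 0, 0], [-0.18, -0.8, 0.1, 0, 0, 0]],
  ],
)

```text
clock: 14.3
tcp_pos: [0.6332, 0.042, 0.1188]
orientation: [0.0, 0.727, 0.687, 0.001]
wrist_force: [3.2, 5.7, 3.0]
finger_gap: 0.0001
```

Request:
send_rows(
  deltas=[
    [[0, -0.1, 0, 0, 0, 0], [-0.01, -0.2, 0, 0, 0, 0], [-0.01, -0.2, 0, 0, 0, 0]],
  ],
)

```text
clock: 14.6
tcp_pos: [0.6332, 0.0403, 0.119]
orientation: [0.0, 0.727, 0.687, 0.001]
wrist_force: [2.6, 5.6, 2.9]
finger_gap: 0.0001
```

Request:
send_rows(
  deltas=[
    [[0, -0.1, 0, 0, 0, 0], [-0.01, -0.2, 0, 0, 0, 0], [-0.01, -0.2, 0, 0, 0, 0]],
  ],
)

```text
clock: 14.9
tcp_pos: [0.633, 0.0386, 0.1191]
orientation: [-0.0, 0.727, 0.687, 0.001]
wrist_force: [2.2, 6.1, 3.4]
finger_gap: -0.0002
```

Request:
send_rows(
  deltas=[
    [[0, -0.1, 0, 0, 0, 0], [-0.01, -0.2, 0, 0, 0, 0], [-0.01, -0.2, 0, 0, 0, 0]],
  ],
)

```text
clock: 15.2
tcp_pos: [0.6329, 0.0367, 0.1191]
orientation: [-0.0, 0.727, 0.687, 0.001]
wrist_force: [2.4, 6.5, 3.2]
finger_gap: 0.0
```

Request:
send_rows(
  deltas=[
    [[0, -0.1, 0, 0, 0, 0], [-0.01, -0.2, 0, 0, 0, 0], [-0.01, -0.2, 0, 0, 0, 0]],
  ],
)

```text
clock: 15.5
tcp_pos: [0.6328, 0.0346, 0.1191]
orientation: [-0.0, 0.727, 0.687, 0.001]
wrist_force: [0.8, 6.1, 3.1]
finger_gap: 0.0
```

Request:
send_rows(
  deltas=[
    [[0, -0.1, 0, 0, 0, 0], [-0.01, -0.2, 0, 0, 0, 0], [-0.01, -0.2, 0, 0, 0, 0]],
  ],
)

```text
clock: 15.8
tcp_pos: [0.6327, 0.0326, 0.119]
orientation: [-0.0, 0.727, 0.687, 0.001]
wrist_force: [2.0, 5.5, 4.2]
finger_gap: 0.0
```

Request:
send_rows(
  deltas=[
    [[0, -0.1, 0, 0, 0, 0], [-0.01, -0.15, 0, 0, 0, 0], [-0.01, -0.15, 0, 0, 0, 0]],
  ],
)

```text
clock: 16.1
tcp_pos: [0.6326, 0.0312, 0.1189]
orientation: [-0.0, 0.727, 0.687, 0.001]
wrist_force: [2.0, 6.0, 3.6]
finger_gap: -0.0
```

Request:
send_rows(
  deltas=[
    [[0, -0.1, 0, 0, 0, 0], [-0.01, -0.15, 0, 0, 0, 0], [-0.01, -0.15, 0, 0, 0, 0]],
  ],
)

```text
clock: 16.4
tcp_pos: [0.6325, 0.0297, 0.1189]
orientation: [-0.0, 0.727, 0.687, 0.001]
wrist_force: [3.2, 6.1, 1.5]
finger_gap: 0.0
```

```bash
python3 - <<'E'
from h import *
s=get_state(); T=tool_pose(s); print(s["clock"],s["tcp_pos"],s["wrist_force"])
q=read_camera("side"); save(q,"s9",(220,150,310,280),5)
p=read_camera("wrist"); save(p,"w9",None,1.5);W=cloud(p,T); np.savez("w9.npz",W=W,T=T)
E
```

```text
16.4 [0.6325051  0.02965675 0.11885528] [3.15443331 6.11060654 1.52367   ]
```

View pics/s9.png

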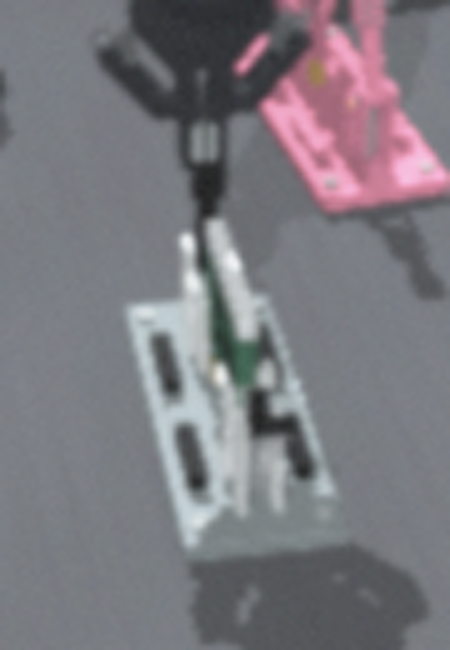

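View pics/w9.png

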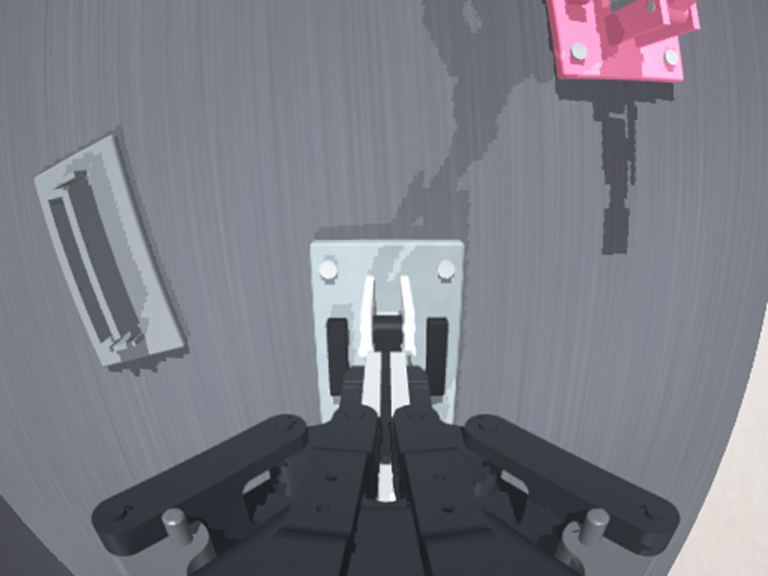

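Request:
send_rows(
  deltas=[
    [[-0.01, -0.1, 0, 0, 0, 0], [-0.01, -0.1, 0, 0, 0, 0], [-0.01, -0.1, 0, 0, 0, 0]],
  ],
)

```text
clock: 16.8
tcp_pos: [0.6324, 0.0287, 0.1188]
orientation: [-0.0, 0.727, 0.687, 0.001]
wrist_force: [2.9, 6.4, 2.2]
finger_gap: 0.0
```

Request:
send_rows(
  deltas=[
    [[-0.01, -0.1, 0, 0, 0, 0], [-0.01, -0.1, 0, 0, 0, 0], [-0.01, -0.1, 0, 0, 0, 0]],
  ],
)

```text
clock: 17.1
tcp_pos: [0.6324, 0.0278, 0.1187]
orientation: [-0.0, 0.726, 0.687, 0.001]
wrist_force: [3.2, 6.2, 1.9]
finger_gap: -0.0001
```

Request:
send_rows(
  deltas=[
    [[-0.01, -0.1, 0, 0, 0, 0], [-0.01, -0.1, 0, 0, 0, 0], [-0.01, -0.1, 0, 0, 0, 0]],
  ],
)

```text
clock: 17.4
tcp_pos: [0.6323, 0.0273, 0.1187]
orientation: [-0.001, 0.726, 0.687, 0.002]
wrist_force: [3.4, 8.1, 1.7]
finger_gap: -0.0
```

Request:
send_rows(
  deltas=[
    [[-0.01, -0.1, 0, 0, 0, 0], [-0.01, -0.1, 0, 0, 0, 0], [-0.01, -0.1, 0, 0, 0, 0]],
  ],
)

```text
clock: 17.7
tcp_pos: [0.6323, 0.0267, 0.1186]
orientation: [-0.001, 0.726, 0.687, 0.002]
wrist_force: [4.3, 9.1, 0.4]
finger_gap: -0.0002
```

Request:
send_rows(
  deltas=[
    [[0, -0.06, 0, 0, 0, 0], [0, -0.06, 0, 0, 0, 0], [0, -0.06, 0, 0, 0, 0]],
  ],
)

```text
clock: 18.0
tcp_pos: [0.6323, 0.0264, 0.1186]
orientation: [-0.001, 0.726, 0.688, 0.002]
wrist_force: [4.5, 10.6, 0.8]
finger_gap: 0.0001
```

Force climbed from a steady ~6 N to 10.6 N with the lever almost stopped, so the ear looks home. Backing off and checking.

Request:
send_rows(
  deltas=[
    [[0, 0.5, 0, 0, 0, 0], [0.05, 2, 0, 0, 0, 0], [0.1, 4, 2, 0, 0, 0], [0.1, 4, 6, 0, 0, 0], [-0.1, 0, 10, 0, 0, 0], [-0.3, -4, 12, 0, 0, 0], [-0.5, -8, 12, 0, 0, 0], [-0.5, -8, 12, 0, 0, 0], [-0.5, -8, 12, 0, 0, 0]],
  ],
)

```text
clock: 18.9
tcp_pos: [0.6259, -0.0567, 0.2379]
orientation: [-0.0, 0.728, 0.686, -0.0]
wrist_force: [0.7, 0.6, 0.2]
finger_gap: -0.0002
```

```bash
cat > chk.py <<'E'
from h import *
import sys
s=get_state(); T=tool_pose(s); print(s["clock"],s["tcp_pos"],s["wrist_force"],s["qvel"].round(3).max())
p=read_camera("wrist"); save(p,sys.argv[1],None,1.5);W=cloud(p,T); np.savez(sys.argv[1]+".npz",W=W,T=T)
c=np.array([.6284,-.0600]); th=np.radians(-3.25); R=np.array([[np.cos(th),np.sin(th)],[-np.sin(th),np.cos(th)]])
X=W.reshape(-1,3); X=X[~np.isnan(X[:,0])]; X[:,:2]=(X[:,:2]-c)@R.T
m=abs(X[:,0])<.02
for lo in range(-150,150,10):
    t=X[m&(X[:,1]*1000>lo)&(X[:,1]*1000<=lo+10)&(X[:,2]>.05)]
    if len(t)>3: 
        h=t[t[:,2]>t[:,2].max()-.003]; print(lo,len(t),"zmed",np.median(t[:,2]).round(4),"top",np.median(h[:,2]).round(4),"x",h[:,0].min().round(4),h[:,0].max().round(4))
E
python3 chk.py w10
```

```text
18.9 [ 0.62591452 -0.05667708  0.23788881] [0.7150081  0.56634041 0.15774665] 0.036
-80 19 zmed 0.0524 top 0.0706 x 0.0121 0.0122
-70 6 zmed 0.0521 top 0.0528 x -0.0055 -0.0054
-60 72 zmed 0.072 top 0.1107 x -0.0039 0.0052
-50 242 zmed 0.0733 top 0.1107 x -0.0038 0.0052
-40 180 zmed 0.109 top 0.1101 x -0.0038 0.0051
-30 100 zmed 0.1096 top 0.1097 x -0.0038 0.0051
-20 109 zmed 0.1091 top 0.2881 x -0.0049 -0.0049
-10 456 zmed 0.2833 top 0.2923 x -0.0064 0.0199
0 1581 zmed 0.269 top 0.3069 x -0.0073 0.0023
10 10604 zmed 0.3137 top 0.3353 x -0.0146 0.0047
20 3185 zmed 0.3341 top 0.3383 x -0.02 0.0171
30 145 zmed 0.1066 top 0.1069 x -0.0035 0.0049
40 293 zmed 0.0733 top 0.1065 x -0.0035 0.0049
50 205 zmed 0.0741 top 0.1058 x -0.0044 0.0058
60 221 zmed 0.1344 top 0.1348 x -0.0098 0.0099
70 281 zmed 0.1255 top 0.1347 x -0.0097 0.0091
80 238 zmed 0.0725 top 0.0947 x -0.0052 0.0051
90 36 zmed 0.0724 top 0.0727 x -0.0115 0.0118
```

View pics/w10.png

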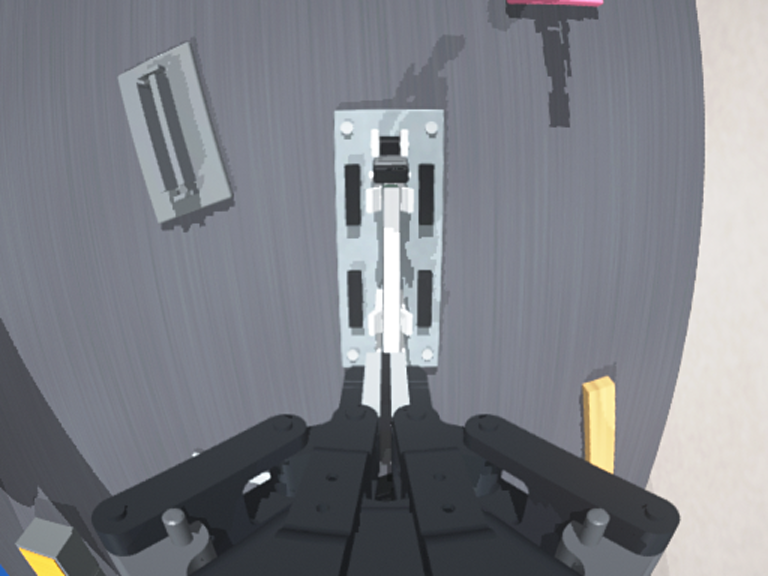

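+y end is home: the rail at +y is 4 mm lower, and the lever stands inward at (258,115) in camera pixels. Now the -y lever.

Request:
send_rows(
  deltas=[
    [[-0.15, -4, -1, 0, 0, 0], [-0.3, -8, -2, 0, 0, 0], [-0.5, -12, -3, 0, 0, 0], [-0.67, -16.8, -4, 0, 0, 0], [-0.67, -16.8, -6, 0, 0, 0], [-0.67, -16.8, -10, 0, 0, 0], [-0.67, -16.8, -14.3, 0, 0, 0], [-0.67, -16.8, -14.3, 0, 0, 0], [-0.67, -16.8, -14.3, 0, 0, 0]],
  ],
)

```text
clock: 19.85
tcp_pos: [0.6193, -0.2221, 0.0947]
orientation: [-0.002, 0.726, 0.687, -0.001]
wrist_force: [1.5, 0.2, 0.8]
finger_gap: -0.0001
```

```bash
python3 - <<'E'
from h import *
s=get_state(); T=tool_pose(s); print(s["clock"],s["tcp_pos"],s["wrist_force"])
q=read_camera("side"); save(q,"s11",(220,150,330,290),5)
p=read_camera("wrist"); save(p,"w11",None,1.5);W=cloud(p,T); np.savez("w11.npz",W=W,T=T)
E
```

```text
19.85 [ 0.6192739  -0.22211316  0.09473854] [1.48850815 0.22552292 0.75695838]
```

View pics/s11.png

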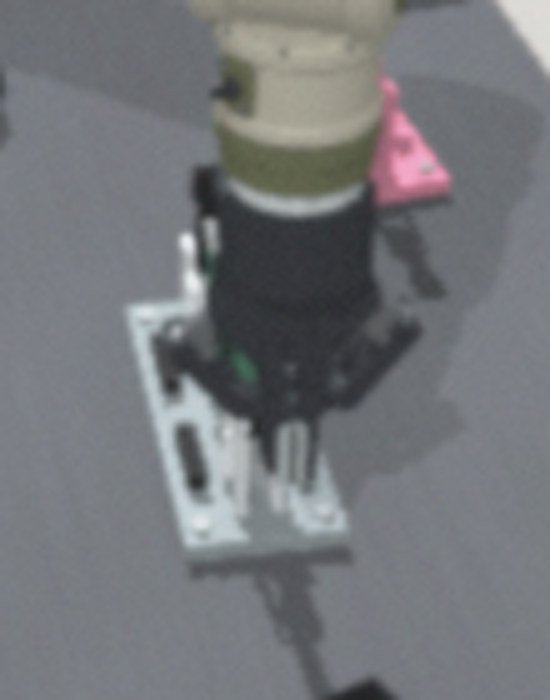

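View pics/w11.png

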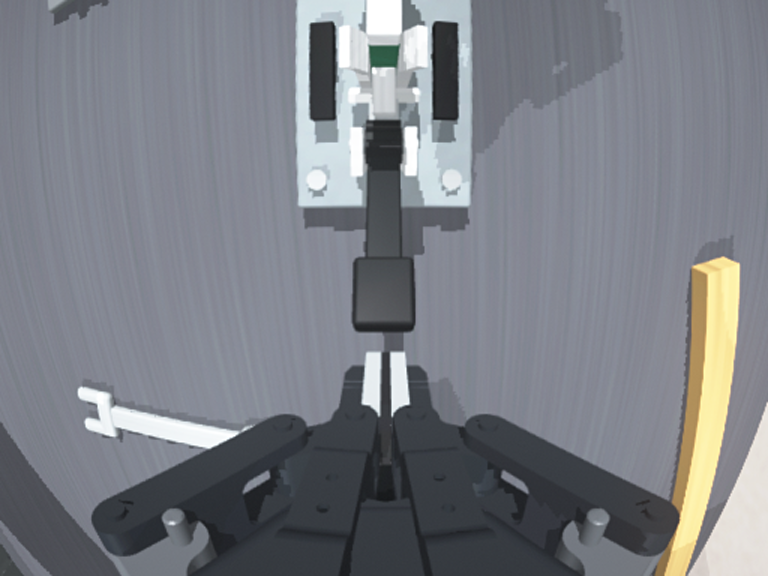

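The wrist view shows the lever paddle at (256,195) just inside the fingers (257,235) and the ear at (256,60). Swinging it in.

Request:
send_rows(
  deltas=[
    [[0.04, 0.8, 0, 0, 0, 0], [0.08, 1.4, 0.2, 0, 0, 0], [0.11, 2, 0.5, 0, 0, 0], [0.15, 2.6, 0.8, 0, 0, 0], [0.18, 3.2, 1.1, 0, 0, 0], [0.21, 3.8, 1.4, 0, 0, 0], [0.25, 4.4, 1.8, 0, 0, 0], [0.28, 5, 2.1, 0, 0, 0], [0.31, 5.4, 2.4, 0, 0, 0], [0.31, 5.4, 2.4, 0, 0, 0]],
  ],
)

```text
clock: 20.95
tcp_pos: [0.6248, -0.1706, 0.1221]
orientation: [0.003, 0.727, 0.687, 0.001]
wrist_force: [-0.1, -3.6, 1.9]
finger_gap: 0.0002
```

Request:
send_rows(
  deltas=[
    [[0.01, 0.2, 0, 0, 0, 0], [0.02, 0.4, 0, 0, 0, 0], [0.04, 0.6, 0, 0, 0, 0], [0.04, 0.6, 0, 0, 0, 0]],
  ],
)

```text
clock: 21.35
tcp_pos: [0.624, -0.1652, 0.1207]
orientation: [0.002, 0.727, 0.687, -0.0]
wrist_force: [0.8, -5.4, 3.5]
finger_gap: 0.0001
```

Request:
send_rows(
  deltas=[
    [[0, 0.1, 0, 0, 0, 0], [0.01, 0.2, 0, 0, 0, 0], [0.01, 0.2, 0, 0, 0, 0]],
  ],
)

```text
clock: 21.65
tcp_pos: [0.6241, -0.1633, 0.1207]
orientation: [0.002, 0.727, 0.687, -0.0]
wrist_force: [-0.7, -6.3, 4.7]
finger_gap: 0.0003
```

Request:
send_rows(
  deltas=[
    [[0, 0.1, 0, 0, 0, 0], [0.01, 0.2, 0, 0, 0, 0], [0.01, 0.2, 0, 0, 0, 0]],
  ],
)

```text
clock: 21.95
tcp_pos: [0.6242, -0.1613, 0.1207]
orientation: [0.002, 0.727, 0.687, -0.0]
wrist_force: [0.9, -5.3, 3.2]
finger_gap: -0.0003
```

Request:
send_rows(
  deltas=[
    [[0, 0.1, 0, 0, 0, 0], [0.01, 0.2, 0, 0, 0, 0], [0.01, 0.2, 0, 0, 0, 0]],
  ],
)

```text
clock: 22.25
tcp_pos: [0.6242, -0.1593, 0.1207]
orientation: [0.002, 0.727, 0.687, -0.0]
wrist_force: [0.3, -5.1, 4.0]
finger_gap: -0.0001
```

Request:
send_rows(
  deltas=[
    [[0, 0.1, 0, 0, 0, 0], [0.01, 0.2, 0, 0, 0, 0], [0.01, 0.2, 0, 0, 0, 0]],
  ],
)

```text
clock: 22.55
tcp_pos: [0.6243, -0.1576, 0.1207]
orientation: [0.002, 0.727, 0.687, -0.001]
wrist_force: [0.3, -7.0, 4.9]
finger_gap: -0.0003
```

Request:
send_rows(
  deltas=[
    [[0, 0.1, 0, 0, 0, 0], [0.01, 0.2, 0, 0, 0, 0], [0.01, 0.2, 0, 0, 0, 0]],
  ],
)

```text
clock: 22.85
tcp_pos: [0.6244, -0.1556, 0.1208]
orientation: [0.002, 0.727, 0.686, -0.001]
wrist_force: [0.2, -7.0, 4.7]
finger_gap: -0.0001
```

Request:
send_rows(
  deltas=[
    [[0, 0.1, 0, 0, 0, 0], [0.01, 0.15, 0, 0, 0, 0], [0.01, 0.15, 0, 0, 0, 0]],
  ],
)

```text
clock: 23.15
tcp_pos: [0.6245, -0.1542, 0.1208]
orientation: [0.002, 0.727, 0.686, -0.001]
wrist_force: [-0.1, -6.7, 5.7]
finger_gap: -0.0002
```

Request:
send_rows(
  deltas=[
    [[0, 0.1, 0, 0, 0, 0], [0.01, 0.15, 0, 0, 0, 0], [0.01, 0.15, 0, 0, 0, 0]],
  ],
)

```text
clock: 23.45
tcp_pos: [0.6246, -0.1526, 0.1208]
orientation: [0.002, 0.727, 0.686, -0.001]
wrist_force: [-0.6, -6.8, 4.0]
finger_gap: 0.0002
```

Request:
send_rows(
  deltas=[
    [[0.01, 0.1, 0, 0, 0, 0], [0.01, 0.1, 0, 0, 0, 0], [0.01, 0.1, 0, 0, 0, 0]],
  ],
)

```text
clock: 23.75
tcp_pos: [0.6246, -0.1515, 0.1207]
orientation: [0.002, 0.727, 0.686, -0.001]
wrist_force: [-0.3, -6.6, 4.8]
finger_gap: 0.0003
```

Request:
send_rows(
  deltas=[
    [[0.01, 0.1, 0, 0, 0, 0], [0.01, 0.1, 0, 0, 0, 0], [0.01, 0.1, 0, 0, 0, 0]],
  ],
)

```text
clock: 24.05
tcp_pos: [0.6247, -0.1505, 0.1207]
orientation: [0.002, 0.727, 0.686, -0.001]
wrist_force: [-0.4, -5.9, 4.5]
finger_gap: -0.0003
```

Request:
send_rows(
  deltas=[
    [[0.01, 0.1, 0, 0, 0, 0], [0.01, 0.1, 0, 0, 0, 0], [0.01, 0.1, 0, 0, 0, 0]],
  ],
)

```text
clock: 24.35
tcp_pos: [0.6247, -0.1495, 0.1206]
orientation: [0.002, 0.727, 0.686, -0.001]
wrist_force: [-1.3, -6.0, 4.6]
finger_gap: 0.0
```

Request:
send_rows(
  deltas=[
    [[0.01, 0.1, 0, 0, 0, 0], [0.01, 0.1, 0, 0, 0, 0], [0.01, 0.1, 0, 0, 0, 0]],
  ],
)

```text
clock: 24.65
tcp_pos: [0.6248, -0.1485, 0.1206]
orientation: [0.002, 0.727, 0.686, -0.001]
wrist_force: [-0.1, -5.9, 4.6]
finger_gap: 0.0002
```

Request:
send_rows(
  deltas=[
    [[0.01, 0.1, 0, 0, 0, 0], [0.01, 0.1, 0, 0, 0, 0], [0.01, 0.1, 0, 0, 0, 0]],
  ],
)

```text
clock: 24.95
tcp_pos: [0.6248, -0.1474, 0.1205]
orientation: [0.002, 0.727, 0.686, -0.001]
wrist_force: [-0.6, -6.4, 4.0]
finger_gap: 0.0
```

Request:
send_rows(
  deltas=[
    [[0.01, 0.1, 0, 0, 0, 0], [0.01, 0.1, 0, 0, 0, 0], [0.01, 0.1, 0, 0, 0, 0]],
  ],
)

```text
clock: 25.25
tcp_pos: [0.6249, -0.1464, 0.1204]
orientation: [0.002, 0.727, 0.686, -0.001]
wrist_force: [-0.9, -6.3, 3.2]
finger_gap: 0.0
```

Request:
send_rows(
  deltas=[
    [[0.01, 0.1, 0, 0, 0, 0], [0.01, 0.1, 0, 0, 0, 0], [0.01, 0.1, 0, 0, 0, 0]],
  ],
)

```text
clock: 25.55
tcp_pos: [0.6249, -0.1455, 0.1203]
orientation: [0.001, 0.727, 0.686, -0.001]
wrist_force: [-0.3, -7.2, 2.8]
finger_gap: -0.0003
```

Request:
send_rows(
  deltas=[
    [[0.01, 0.08, 0, 0, 0, 0], [0.01, 0.08, 0, 0, 0, 0], [0.01, 0.08, 0, 0, 0, 0]],
  ],
)

```text
clock: 25.85
tcp_pos: [0.625, -0.1447, 0.1202]
orientation: [0.001, 0.727, 0.686, -0.001]
wrist_force: [-0.2, -6.4, 2.7]
finger_gap: 0.0
```

Request:
send_rows(
  deltas=[
    [[0, 0.08, 0, 0, 0, 0], [0, 0.08, 0, 0, 0, 0], [0, 0.08, 0, 0, 0, 0]],
  ],
)

```text
clock: 26.15
tcp_pos: [0.625, -0.1439, 0.1201]
orientation: [0.001, 0.727, 0.686, -0.001]
wrist_force: [-0.1, -6.4, 1.4]
finger_gap: 0.0
```

Request:
send_rows(
  deltas=[
    [[0, 0.08, 0, 0, 0, 0], [0, 0.08, 0, 0, 0, 0], [0, 0.08, 0, 0, 0, 0]],
  ],
)

```text
clock: 26.45
tcp_pos: [0.625, -0.1431, 0.1199]
orientation: [0.001, 0.727, 0.686, -0.001]
wrist_force: [1.1, -6.9, 2.4]
finger_gap: -0.0001
```

Not yet home. Continuing in the same small steps.

Request:
send_rows(
  deltas=[
    [[0, 0.08, 0, 0, 0, 0], [0, 0.08, 0, 0, 0, 0], [0, 0.08, 0, 0, 0, 0]],
  ],
)

```text
clock: 26.75
tcp_pos: [0.625, -0.1425, 0.1199]
orientation: [0.001, 0.727, 0.686, -0.001]
wrist_force: [0.6, -6.2, 1.0]
finger_gap: 0.0001
```

Request:
send_rows(
  deltas=[
    [[0, 0.08, 0, 0, 0, 0], [0, 0.08, 0, 0, 0, 0], [0, 0.08, 0, 0, 0, 0]],
  ],
)

```text
clock: 27.05
tcp_pos: [0.6251, -0.1421, 0.1198]
orientation: [0.002, 0.727, 0.686, -0.001]
wrist_force: [0.7, -9.2, 0.1]
finger_gap: 0.0003
```

Request:
send_rows(
  deltas=[
    [[0, 0.08, 0, 0, 0, 0], [0, 0.08, 0, 0, 0, 0], [0, 0.08, 0, 0, 0, 0]],
  ],
)

```text
clock: 27.35
tcp_pos: [0.6251, -0.1417, 0.1198]
orientation: [0.002, 0.727, 0.686, -0.001]
wrist_force: [0.3, -10.8, -0.2]
finger_gap: -0.0
```

The push rose from ~6.5 to 10.8 N while the motion almost stopped, so this ear is home too. I back off and check both ends.

Request:
send_rows(
  deltas=[
    [[0, -0.5, 0, 0, 0, 0], [-0.05, -2, 0, 0, 0, 0], [-0.1, -4, 2, 0, 0, 0], [-0.1, -4, 6, 0, 0, 0], [-0.1, -4, 10, 0, 0, 0], [-0.1, -2, 12, 0, 0, 0], [-0.1, -2, 12, 0, 0, 0], [-0.1, -2, 12, 0, 0, 0]],
  ],
)

```text
clock: 28.15
tcp_pos: [0.6238, -0.1591, 0.2391]
orientation: [0.0, 0.727, 0.687, 0.0]
wrist_force: [-0.6, 0.2, -0.0]
finger_gap: 0.0001
```

```bash
python3 chk.py w12; python3 - <<'E'
from h import *
q=read_camera("side"); save(q,"s12",(220,150,330,290),5)
E
```

```text
28.15 [ 0.62378092 -0.15913505  0.2391219 ] [-0.57900163  0.22266203 -0.02660723] 0.023
-120 24 zmed 0.286 top 0.2897 x -0.0012 0.0038
-110 401 zmed 0.2864 top 0.2936 x -0.0028 0.0049
-100 1911 zmed 0.2772 top 0.3319 x -0.0055 0.0077
-90 12850 zmed 0.3203 top 0.3392 x -0.0181 0.02
-80 358 zmed 0.3365 top 0.3401 x -0.0175 0.0196
-70 351 zmed 0.133 top 0.1345 x -0.0088 0.0088
-60 177 zmed 0.0744 top 0.1308 x -0.0073 0.0089
-50 294 zmed 0.0729 top 0.1045 x -0.0044 0.0049
-40 162 zmed 0.104 top 0.1046 x -0.0043 0.0049
-30 129 zmed 0.1046 top 0.1047 x -0.0043 0.0058
-20 125 zmed 0.1045 top 0.1046 x -0.0043 0.0058
-10 127 zmed 0.1046 top 0.1052 x -0.0042 0.0058
0 126 zmed 0.1048 top 0.105 x -0.0042 0.0058
10 113 zmed 0.1047 top 0.1047 x -0.0033 0.0058
20 118 zmed 0.1046 top 0.1048 x -0.0033 0.0058
30 191 zmed 0.104 top 0.1049 x -0.0033 0.0059
40 291 zmed 0.073 top 0.1054 x -0.0032 0.0059
50 109 zmed 0.0736 top 0.1048 x -0.0033 0.0059
60 204 zmed 0.1273 top 0.1337 x -0.0094 0.0095
70 170 zmed 0.072 top 0.092 x -0.0044 0.0052
80 18 zmed 0.0676 top 0.0723 x -0.0109 0.0116
```

View pics/w12.png

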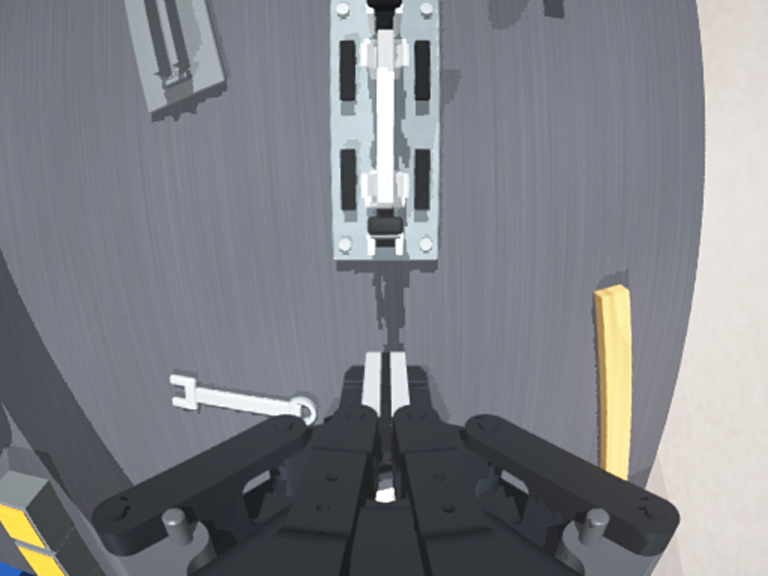

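View pics/s12.png

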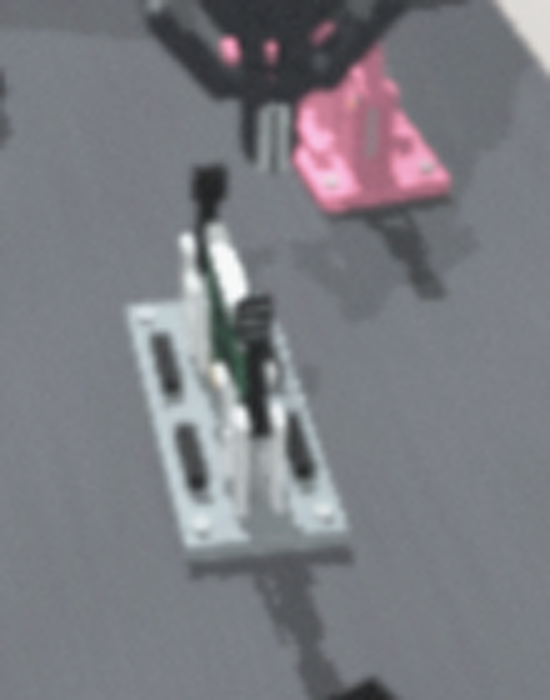

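Board now sits level (rail top 104.6–105 mm at both ends) with both levers in. Levelling may have eased the first ear, so I'll re-press the +y lever to the same force.

Request:
send_rows(
  deltas=[
    [[0.2, 4, 0, 0, 0, 0], [0.4, 8, 0, 0, 0, 0], [0.6, 12, 0, 0, 0, 0], [0.8, 16, 0, 0, 0, 0], [0.9, 20, 0, 0, 0, 0], [1, 21.9, 0, 0, 0, 0], [1, 21.9, -4, 0, 0, 0], [1, 21.9, -8, 0, 0, 0], [1, 21.9, -12, 0, 0, 0], [1, 21.9, -12, 0, 0, 0], [1, 21.9, -12, 0, 0, 0]],
  ],
)

```text
clock: 29.35
tcp_pos: [0.6326, 0.0595, 0.1181]
orientation: [-0.001, 0.727, 0.687, -0.001]
wrist_force: [1.4, 0.0, 0.5]
finger_gap: 0.0001
```

Request:
send_rows(
  deltas=[
    [[0, -0.6, 0, 0, 0, 0], [-0.05, -1.2, 0, 0, 0, 0], [-0.1, -1.8, 0, 0, 0, 0], [-0.13, -2.4, 0, 0, 0, 0], [-0.16, -2.8, 0, 0, 0, 0], [-0.16, -2.8, 0, 0, 0, 0], [-0.16, -2.8, 0, 0, 0, 0]],
  ],
)

```text
clock: 30.05
tcp_pos: [0.6322, 0.0317, 0.1194]
orientation: [0.0, 0.727, 0.687, 0.0]
wrist_force: [-0.6, 0.6, -0.8]
finger_gap: -0.0003
```

Request:
send_rows(
  deltas=[
    [[0, -0.2, 0, 0, 0, 0], [0, -0.35, 0, 0, 0, 0], [0, -0.4, 0, 0, 0, 0], [0, -0.4, 0, 0, 0, 0]],
  ],
)

```text
clock: 30.45
tcp_pos: [0.6322, 0.0279, 0.1193]
orientation: [-0.0, 0.727, 0.687, 0.0]
wrist_force: [-0.0, -0.4, -0.2]
finger_gap: -0.0001
```

Request:
send_rows(
  deltas=[
    [[0, -0.08, 0, 0, 0, 0], [0, -0.08, 0, 0, 0, 0], [0, -0.08, 0, 0, 0, 0]],
  ],
)

```text
clock: 30.75
tcp_pos: [0.6323, 0.0271, 0.1193]
orientation: [0.0, 0.727, 0.687, 0.0]
wrist_force: [0.1, 0.2, 0.6]
finger_gap: -0.0002
```

Request:
send_rows(
  deltas=[
    [[0, -0.08, 0, 0, 0, 0], [0, -0.08, 0, 0, 0, 0], [0, -0.08, 0, 0, 0, 0]],
  ],
)

```text
clock: 31.05
tcp_pos: [0.6322, 0.0266, 0.1193]
orientation: [-0.0, 0.727, 0.687, 0.0]
wrist_force: [0.2, 2.1, 1.5]
finger_gap: -0.0
```

Request:
send_rows(
  deltas=[
    [[0, -0.08, 0, 0, 0, 0], [0, -0.08, 0, 0, 0, 0], [0, -0.08, 0, 0, 0, 0]],
  ],
)

```text
clock: 31.35
tcp_pos: [0.6322, 0.0264, 0.1193]
orientation: [-0.001, 0.727, 0.687, 0.001]
wrist_force: [0.5, 4.8, 0.7]
finger_gap: -0.0
```

Request:
send_rows(
  deltas=[
    [[0, -0.08, 0, 0, 0, 0], [0, -0.08, 0, 0, 0, 0], [0, -0.08, 0, 0, 0, 0]],
  ],
)

```text
clock: 31.65
tcp_pos: [0.6322, 0.0263, 0.1193]
orientation: [-0.001, 0.726, 0.687, 0.001]
wrist_force: [0.4, 6.9, -0.3]
finger_gap: -0.0001
```

Request:
send_rows(
  deltas=[
    [[0, -0.06, 0, 0, 0, 0], [0, -0.06, 0, 0, 0, 0], [0, -0.06, 0, 0, 0, 0]],
  ],
)

```text
clock: 31.95
tcp_pos: [0.6322, 0.0262, 0.1194]
orientation: [-0.001, 0.726, 0.687, 0.001]
wrist_force: [0.5, 9.1, 0.1]
finger_gap: -0.0
```

Request:
send_rows(
  deltas=[
    [[0, -0.05, 0, 0, 0, 0], [0, -0.05, 0, 0, 0, 0], [0, -0.05, 0, 0, 0, 0]],
  ],
)

```text
clock: 32.25
tcp_pos: [0.6322, 0.026, 0.1193]
orientation: [-0.001, 0.726, 0.688, 0.002]
wrist_force: [1.0, 8.6, -1.0]
finger_gap: 0.0002
```

Request:
send_rows(
  deltas=[
    [[0, -0.06, 0, 0, 0, 0], [0, -0.06, 0, 0, 0, 0], [0, -0.06, 0, 0, 0, 0]],
  ],
)

```text
clock: 32.55
tcp_pos: [0.6322, 0.0257, 0.1193]
orientation: [-0.002, 0.726, 0.688, 0.002]
wrist_force: [0.2, 10.0, 0.1]
finger_gap: -0.0
```

Request:
send_rows(
  deltas=[
    [[0, 0, 0, 0, 0, 0], [0, 0, 0, 0, 0, 0]],
  ],
)

```text
clock: 32.75
tcp_pos: [0.6322, 0.0257, 0.1193]
orientation: [-0.002, 0.726, 0.688, 0.002]
wrist_force: [0.7, 10.5, 0.2]
finger_gap: -0.0
```

+y lever re-pressed to 10.5 N. Same check on the -y lever.

Request:
send_rows(
  deltas=[
    [[0, 0.5, 0, 0, 0, 0], [0.1, 2.5, 0, 0, 0, 0], [0.1, 3.5, 4, 0, 0, 0], [0.1, 3.5, 8, 0, 0, 0], [0, 0, 10, 0, 0, 0], [-0.2, -4, 10, 0, 0, 0], [-0.4, -8, 10, 0, 0, 0], [-0.6, -12, 10, 0, 0, 0], [-0.8, -16, 10, 0, 0, 0], [-1, -20, 10, 0, 0, 0], [-1, -20, 6, 0, 0, 0], [-1, -20, 3, 0, 0, 0]],
  ],
)

```text
clock: 33.95
tcp_pos: [0.6221, -0.18, 0.1485]
orientation: [0.001, 0.728, 0.686, -0.0]
wrist_force: [0.1, 0.3, -0.1]
finger_gap: -0.0001
```

Request:
send_rows(
  deltas=[
    [[0, 0, -2, 0, 0, 0], [0, 0, -3, 0, 0, 0], [0, 0, -3, 0, 0, 0]],
  ],
)

```text
clock: 34.25
tcp_pos: [0.6212, -0.1771, 0.1178]
orientation: [-0.001, 0.727, 0.687, -0.001]
wrist_force: [-0.7, 0.6, 0.1]
finger_gap: 0.0002
```

Request:
send_rows(
  deltas=[
    [[0.05, 1, 0, 0, 0, 0], [0.15, 2, 0.1, 0, 0, 0], [0.25, 2.8, 0.1, 0, 0, 0], [0.3, 3, 0.1, 0, 0, 0], [0.3, 3, 0.1, 0, 0, 0]],
  ],
)

```text
clock: 34.75
tcp_pos: [0.6257, -0.1462, 0.121]
orientation: [0.001, 0.726, 0.687, 0.0]
wrist_force: [0.4, 0.1, 0.2]
finger_gap: 0.0003
```

Request:
send_rows(
  deltas=[
    [[0, 0.1, 0, 0, 0, 0], [0, 0.15, 0, 0, 0, 0], [0, 0.2, 0, 0, 0, 0], [0, 0.2, 0, 0, 0, 0]],
  ],
)

```text
clock: 35.15
tcp_pos: [0.6252, -0.1453, 0.1202]
orientation: [-0.0, 0.727, 0.687, -0.0]
wrist_force: [-0.7, 1.0, -0.4]
finger_gap: 0.0001
```

Request:
send_rows(
  deltas=[
    [[0, 0.1, 0, 0, 0, 0], [0, 0.2, 0, 0, 0, 0], [0, 0.25, 0, 0, 0, 0], [0, 0.25, 0, 0, 0, 0]],
  ],
)

```text
clock: 35.55
tcp_pos: [0.6253, -0.1424, 0.1203]
orientation: [0.0, 0.727, 0.687, 0.0]
wrist_force: [0.1, -0.5, -0.7]
finger_gap: 0.0002
```

Request:
send_rows(
  deltas=[
    [[0, 0.1, 0, 0, 0, 0], [0, 0.1, 0, 0, 0, 0], [0, 0.1, 0, 0, 0, 0]],
  ],
)

```text
clock: 35.85
tcp_pos: [0.6253, -0.1419, 0.1204]
orientation: [0.0, 0.727, 0.687, -0.0]
wrist_force: [-0.0, -2.2, -1.4]
finger_gap: -0.0
```

Request:
send_rows(
  deltas=[
    [[0, 0.1, 0, 0, 0, 0], [0, 0.1, 0, 0, 0, 0], [0, 0.1, 0, 0, 0, 0]],
  ],
)

```text
clock: 36.15
tcp_pos: [0.6253, -0.1417, 0.1204]
orientation: [0.001, 0.727, 0.687, -0.001]
wrist_force: [-0.5, -6.4, -0.4]
finger_gap: -0.0
```

Request:
send_rows(
  deltas=[
    [[0, 0.08, 0, 0, 0, 0], [0, 0.08, 0, 0, 0, 0], [0, 0.08, 0, 0, 0, 0]],
  ],
)

```text
clock: 36.45
tcp_pos: [0.6253, -0.1416, 0.1204]
orientation: [0.001, 0.727, 0.686, -0.001]
wrist_force: [0.0, -6.6, -1.4]
finger_gap: 0.0
```

Request:
send_rows(
  deltas=[
    [[0, 0.04, 0, 0, 0, 0], [0, 0.04, 0, 0, 0, 0], [0, 0.04, 0, 0, 0, 0]],
  ],
)

```text
clock: 36.75
tcp_pos: [0.6253, -0.1416, 0.1204]
orientation: [0.001, 0.727, 0.686, -0.001]
wrist_force: [-1.0, -8.2, -1.0]
finger_gap: 0.0003
```

Request:
send_rows(
  deltas=[
    [[0, 0.06, 0, 0, 0, 0], [0, 0.06, 0, 0, 0, 0], [0, 0.06, 0, 0, 0, 0]],
  ],
)

```text
clock: 37.05
tcp_pos: [0.6253, -0.1415, 0.1204]
orientation: [0.002, 0.727, 0.686, -0.002]
wrist_force: [-0.8, -9.6, -1.5]
finger_gap: -0.0007
```

Request:
send_rows(
  deltas=[
    [[0, -0.5, 0, 0, 0, 0], [-0.1, -2, 0, 0, 0, 0], [-0.15, -3.5, 1, 0, 0, 0], [-0.15, -3.5, 5, 0, 0, 0], [-0.15, -3.5, 9, 0, 0, 0], [-0.15, -3.5, 12, 0, 0, 0], [-0.15, -2, 12, 0, 0, 0], [-0.15, -2, 12, 0, 0, 0], [-0.15, -2, 12, 0, 0, 0]],
  ],
)

```text
clock: 37.95
tcp_pos: [0.6232, -0.1586, 0.2394]
orientation: [-0.001, 0.727, 0.687, -0.0]
wrist_force: [-0.3, 0.2, -0.1]
finger_gap: 0.0001
```

```bash
python3 chk.py w13; python3 - <<'E'
from h import *
q=read_camera("side"); save(q,"s13",None,1.5)
E
```

```text
37.95 [ 0.62321226 -0.15860333  0.23935949] [-0.30287881  0.23897058 -0.13475188] 0.014
-120 11 zmed 0.2893 top 0.29 x -0.0018 0.0032
-110 403 zmed 0.2868 top 0.2937 x -0.0032 0.0044
-100 1662 zmed 0.2765 top 0.3325 x -0.0058 0.0008
-90 12474 zmed 0.3196 top 0.3392 x -0.0186 0.0198
-80 968 zmed 0.3369 top 0.34 x -0.0181 0.0198
-70 341 zmed 0.1331 top 0.1341 x -0.0088 0.0098
-60 169 zmed 0.1028 top 0.1317 x -0.0089 0.0098
-50 312 zmed 0.0731 top 0.1043 x -0.0043 0.0051
-40 138 zmed 0.1044 top 0.1047 x -0.0042 0.0051
-30 125 zmed 0.1045 top 0.1045 x -0.0042 0.0051
-20 130 zmed 0.1047 top 0.1048 x -0.0041 0.005
-10 130 zmed 0.1046 top 0.1047 x -0.0041 0.006
0 120 zmed 0.1047 top 0.1048 x -0.0041 0.0059
10 129 zmed 0.1048 top 0.105 x -0.0041 0.0059
20 115 zmed 0.1049 top 0.105 x -0.0032 0.006
30 191 zmed 0.1041 top 0.1051 x -0.0031 0.006
40 273 zmed 0.0729 top 0.1051 x -0.0031 0.0051
50 115 zmed 0.0733 top 0.1047 x -0.0031 0.0051
60 227 zmed 0.1318 top 0.1335 x -0.0093 0.0097
70 165 zmed 0.0716 top 0.0829 x -0.0044 0.0045
80 19 zmed 0.0669 top 0.0724 x -0.0118 0.0118
```

View pics/s13.png

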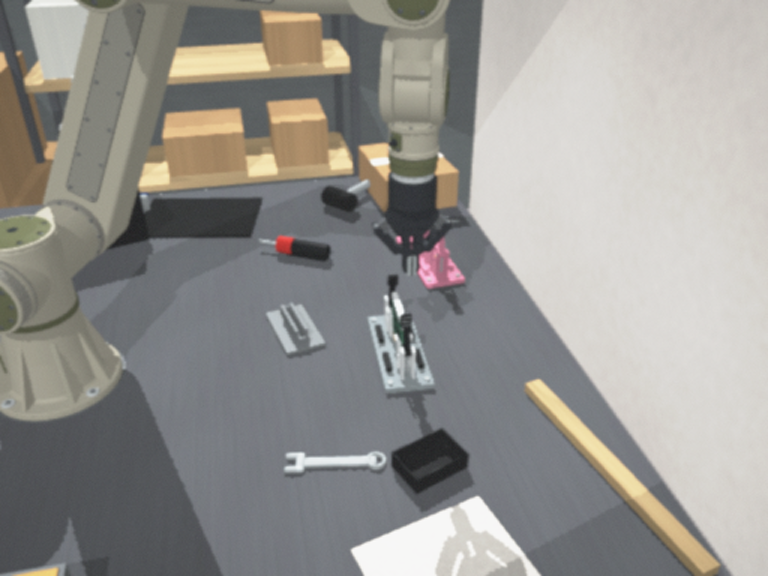

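The side view shows the board upright in the slot with both levers in. The bystanders haven't moved and the robot is clear.

```bash
python3 -c "
from workcell import *
print(hand_in()); print(get_state()['clock'])"
```

```text
the job is handed in; nothing more can be done
None
the job is handed in; nothing more can be done
```

I moved the board from its stand to the aluminium slot, and the two levers then drew it fully home. I handed the job in at about 38 s of the 72 s allowed; `hand_in()` reports no verdict.

- **Placing:** The board was released loosely on the contact strips with its rail top level at 109.5 mm.
- **Levers:** I swung in the +y lever, then the -y lever, until the push on each paddle rose from about 6 N to about 10.7 N. I estimate that as roughly 14 N on each ear, which is inside the 10–20 N range.
- **Re-press:** Drawing in the -y end had eased the +y lever slightly, so I pressed both again: +y to 10.5 N, where it moved about 0.4 mm more, and -y to 9.6 N, where it didn't move.

**Last checks:**
- **Board:** The rail top is at 104.5–105 mm along its whole length, about 4.7 mm below where it stood loosely. It is upright and within about 1 mm of the slot's middle.
- **Lever angles:** I estimate them at about 0.05 rad (+y) and -0.02 rad (-y), from where the fingers touched the paddles.
- **Surroundings:** The bystanders look unmoved in the side picture, and the wrist force was near zero with the arm clear.

No check failed. The ear forces were inferred from the push on the paddles, not measured.

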